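Level the trimming stand, then load the soap from the mould

ROBOT

A 6-joint arm with a two-finger parallel gripper is mounted at the origin on the work surface. World frame = base frame: x ahead of the robot, y to its left, z up, the work surface at z = 0. Lengths are in m, angles in rad, forces in N, time in s.
With the tool pointing down it reaches from about 0.25 to 0.775 m from the base axis. Payload 4 kg.
Tool frame: the origin (TCP) lies midway between the tips of the shut fingers; the grasp point (between the pads) lies 19 mm behind it; z points along the fingers, y is the direction in which the jaws open and shut (so a half turn about z gives the same grasp; the last joint's range is limited). The gripper opens to 94 mm and grips with 3 to 60 N. Pads are 16 mm wide; open, the fingers measure 119 mm over their backs; the gripper's body (75 mm by 177 mm) begins 78 mm behind the grasp point.
Start: joints at [-1.428, 0.087, 1.371, -0, 1.684, -0.103], TCP at [0.134, -0.533, 0.206] pointing down, gripper open.
Joint ranges: [-3.1, 3.1], [-0.76, 2.03], [0.27, 2.55], [-1.08, 4.22], [0.17, 2.65], [-2.57, 2.57]. Speed limits (rad/s): [2.79, 2.79, 3.14, 3.14, 3.14, 3.14].

INTERFACE

Orientations are given as [roll, pitch, yaw] about the fixed x, y, z axes, in that order (R = Rz(yaw) Ry(pitch) Rx(roll)).
In Python, from bench import robot, cams gives the robot as it stands.
- The arm moves only by the tool step_arm, never from a script. Its argument "plan" is a list that holds one entry, the list of rows, each a list of 5 numbers: the shift along the world's x, y, z in mm, then the turn about the world's z in rad, then the opening in per cent of the stroke, from 0 (shut) to 100 (fully open). In form: [[[tx, ty, tz, turn, fingers], ...]]. A call has 1 to 8 rows; each row is the pose to reach, as a shift and turn from the pose commanded when the call began; what a row does not reach only later rows make up. A row lasts 1/12 s, in which the tool goes at most 41.7 mm and 7.16 degrees, less where a joint would pass 70% of its speed; a pose out of reach is approached as far as the arm can. A call with a gripper value outside its range is refused whole. The fingers move at their own pace and stop on an object; the grip force is fixed at half the most. Time passes only in rows, so rows that repeat a pose let the fingers close. It gives the time, the measured TCP pose, the force and the opening at its end, in the units of the state.
- robot.get_obs(): the state, without advancing time (a new reading comes with each control period).
- cams.snapshot(name): name is "scene" or "side" or "wrist"; returns a dict with "frame" (400x640x3 uint8, red, green, blue), "camera_matrix" (3x3 intrinsics, pixels), "k1" (the pictures are not rectified: a ray, as slopes to the right and down, at radius r is drawn at 1 + k1 r^2 times it, then the intrinsics apply), "origin" and "attitude" of the camera in the world; the wrist camera has in their place "T_tool_cam" (4x4, takes a point from camera to tool coordinates, whose origin is the TCP and whose axes are the flange's). Camera axes: x right, y down, z forward; pixel columns grow to the right and rows downward; lengths in m; the calibration is good to about 2 mm. A picture is of the moment at which its call begins: read the wrist's pose just before it. There is no depth.
- robot.close_job(): hands the job in, once; it reports no verdict.
The state is a dict: "time": time; "joint_positions": joint angles; "qvel": joint speeds; "joint_torque": joint torques, N m; "tool_pos": TCP position; "ee_rot": TCP orientation; "wrist_force": force on the tool from outside, world axes, zero at the start; "wrist_torque": the same for the moment, N m; "width": finger opening in m.
Only numpy, scipy, OpenCV 4.12 (cv2) and the standard library are available. Lean on these libraries where they do the work, as an engineer would, in place of code of your own. Each camera call takes 0.05 s, during which the arm holds its last target. There are 200 camera calls.

TASK

The steel trimming stand rocks because its one screw foot (the one with the black bar handle) is too short: screw that foot down, without overdoing it, until the plate is level and stands firmly on all four feet, and let go of it. Then lift the cream soap bar out of the wooden mould by its ends, set it down on the cork mat, take it again by its long sides, and lower it gently, still held, flat onto the middle of the stand's wooden bed between the two cheeks. Leave everything else, and the stand itself, where it is.

Things in the scene. Friction and masses are not known exactly. Their poses are not given: they have to be found in the camera images.
- stand: heavy loose steel stand (4.7 kg), left or right of the mat, yaw within 0.3; origin at table height under its centre, z upright when level. Plate 240 (x) x 190 (y) x 14 mm, top at 40. Feet at x +-90, y +-65; the screw foot, at (-90, +65), starts 4.7 to 7 mm short, so the plate leans 0.04 to 0.07 rad onto it; if too long it leans away
- bed (a point): centre of the top of the stand's wooden bed, axes as the stand's, 45 mm to +x of its centre, 12 mm above the plate. Bed 44 (x) x 76 (y) mm; at its y ends stand cheeks 8 mm thick, 60 long, 40 higher than the bed, 76 apart. The soap lies between them, its length along y; fingers have room at its long sides (x), none at its ends
- knob (a point): centre of the black bar handle on the screw foot, about 88 mm above the table; handle 70 (its x) x 16 (its y) x 26 mm high, on a stem, turns with the screw about the upright axis. While turned it stays at the same height over the table; the plate's corner rises
- foot (a joint): turn of the screw foot in rad, growing clockwise seen from above, which lengthens the foot 2.5 mm per rad. 0 = as long as the three fixed feet; starts at -2.8 to -1.9; can be turned too far (to 1.8). Friction about 0.1 N m, stays where it is left
- mould: fixed plywood mould 98 (x) x 156 (y) x 44 mm high, left or right of the mat, origin at table height under its centre; two cavities 70 (x) x 54 (y) mm at y = +-35, floor 8 mm above the table. In both x end walls each cavity has a finger slot 40 mm wide, down to the table and open outwards; the end walls are 14 mm thick
- cavity (a point): centre of the floor of the cavity at y = +35 that holds the soap, axes as the mould's
- soap_mid (a point): centre of the cream soap bar, 66 mm (x) x 50 mm (y) x 34 mm high, 0.08 to 0.17 kg; starts flat in the mould with its top 2 mm below the rim, so only its ends can be reached, through the slots
- mat_top (a point): centre of the top of the fixed cork mat, 120 mm (x) x 120 mm (y) x 3 mm, kept free between stand and mould; a place to put the soap down
- stamp: bystander, not to be disturbed: turned dark wood stamp, 48 mm across, 70 high, stands behind the mat (mm), origin under its centre
- dark_bar: bystander, not to be disturbed: charcoal soap bar 58 x 88 x 28, lies far behind the mat (mm), origin under its centre
- red_bar: bystander, not to be disturbed: brick-red soap bar 88 x 58 x 30, lies on the robot's side of the mat (mm), origin under its centre
- jar: bystander, not to be disturbed: glass jar with metal lid, 60 across, 60 high, on the robot's side of the mat (mm), origin under its centre
- bottle: bystander, not to be disturbed: amber glass bottle 56 across, 130 high, left of the charcoal bar (mm), origin under its centre
- tin: bystander, not to be disturbed: aluminium tin 70 across, 80 high, right of the charcoal bar (mm), origin under its centre
- soap: the same soap bar, its origin at the centre of its underside
There are look-alikes about, which are no part of the job. Leave any blue or turquoise look-alike of the mould alone.

How it is judged:
By the outcome, as a careful person would: the job done as asked, in the order asked, and still so for the second after the job is handed in, with the robot touching nothing.
It also fails if it takes over 72 s, if anything falls off the work surface, if the arm or the gripper's body presses on something with over 40 N, if the wrist force passes 120 N, or if a joint passes its speed limit or range.

## Working session

There is one attempt and no reset: what is moved stays moved. The work goes in short steps, Python scripts to look and compute and a tool call to move; the robot and the scene stay as the last step left them, time stands still between calls to the robot, and variables do not carry over. Pictures are saved under pics/ and viewed, about 8 in all and at most 12, crops included, and the job is handed in when it is done.

Besides the shell and the picture viewer there is one more tool, called after ">>>" by a JSON object that holds its "op" and its "data". step_arm: Moves the arm, as the interface text tells. Its arguments: {"type":"object","properties":{"plan":{"type":"array"}},"required":["plan"]}

```bash
ls; mkdir -p pics
cat > h.py <<'E'
import numpy as np, cv2, json
from bench import robot, cams
from scipy.spatial.transform import Rotation as R
def snap(n):
    o=robot.get_obs(); s=cams.snapshot(n)
    if n=="wrist":
        T=np.eye(4);T[:3,:3]=R.from_euler('xyz',o["ee_rot"]).as_matrix();T[:3,3]=o["tool_pos"]
        T=T@np.array(s["T_tool_cam"]);s["o"]=T[:3,3];s["A"]=T[:3,:3]
    else:
        s["o"]=np.array(s["origin"]);a=np.array(s["attitude"])
        s["A"]=a if a.shape==(3,3) else R.from_euler('xyz',a).as_matrix()
    return s
def save(s,name,crop=None,k=1):
    f=cv2.cvtColor(np.array(s["frame"]),cv2.COLOR_RGB2BGR)
    if crop: u0,v0,u1,v1=crop; f=f[v0:v1,u0:u1]
    cv2.imwrite("pics/"+name,cv2.resize(f,None,fx=k,fy=k,interpolation=cv2.INTER_CUBIC))
def ray(s,uv):
    K=np.array(s["camera_matrix"]);d=np.array([s["k1"],0,0,0,0.])
    p=cv2.undistortPoints(np.array(uv,float).reshape(-1,1,2),K,d)[:,0]
    return np.c_[p,np.ones(len(p))]@s["A"].T
def plane(s,uv,z):
    r=ray(s,uv);return s["o"]+r*((z-s["o"][2])/r[:,2])[:,None]
def proj(s,P):
    K=np.array(s["camera_matrix"]);p=(np.array(P,float).reshape(-1,3)-s["o"])@s["A"]
    q=p[:,:2]/p[:,2:];q=q*(1+s["k1"]*(q**2).sum(1))[:,None]
    return q@K[:2,:2].T+K[:2,2]
E
python3 - <<'E'
from h import *
o=robot.get_obs();print({k:np.round(v,4).tolist() for k,v in o.items()})
for n in("scene","side","wrist"):
    s=snap(n);save(s,n+"0.png");print(n,s["o"].round(3),s["A"].round(2).tolist(),s["camera_matrix"],s["k1"])
    if n=="wrist":print(s["T_tool_cam"])
E
cd pics; python3 -c "
import cv2
a=[cv2.imread(n+'0.png') for n in('scene','side')]
"
```

```text
pics
{'time': 0.0, 'joint_positions': [-1.4281, 0.0879, 1.3722, -0.0, 1.6836, -0.1031], 'qvel': [-0.0009, 0.0013, -0.0008, -0.0002, 0.0008, 0.0013], 'joint_torque': [0.0011, -34.0173, -30.2431, 0.072, 0.0329, -0.0002], 'tool_pos': [0.1337, -0.5329, 0.2043], 'ee_rot': [-3.1394, -0.0002, 0.2458], 'wrist_force': [-0.4784, 0.3639, -0.3301], 'wrist_torque': [-0.0356, 0.0295, 0.0346], 'width': 0.0937}
scene [1.281 0.406 0.736] [[-0.48, 0.52, -0.71], [0.88, 0.29, -0.39], [0.0, -0.81, -0.59]] [[428.01892336   0.         317.87177959]
 [  0.         428.01892336 197.67218385]
 [  0.           0.           1.        ]] -0.03683412941448763
side [0.477 0.852 0.91 ] [[-1.0, -0.04, 0.03], [-0.04, 0.67, -0.74], [0.01, -0.74, -0.67]] [[509.78302129   0.         313.2534272 ]
 [  0.         509.78302129 205.70246942]
 [  0.           0.           1.        ]] -0.16005053822407372
wrist [ 0.203 -0.515  0.384] [[0.24, -0.94, -0.24], [-0.97, -0.24, -0.06], [-0.0, 0.24, -0.97]] [[280.74408075   0.         321.23895979]
 [  0.         280.74408075 200.46042943]
 [  0.           0.           1.        ]] -0.03692742131213859
[[-8.30577852e-04 -9.69597317e-01 -2.44704623e-01  7.11236091e-02]
 [ 9.99999585e-01 -7.13957954e-04 -5.65276572e-04 -7.98925997e-04]
 [ 3.73381836e-04 -2.44704991e-01  9.69597508e-01 -1.79220536e-01]
 [ 0.00000000e+00  0.00000000e+00  0.00000000e+00  1.00000000e+00]]
```

View pics/scene0.png

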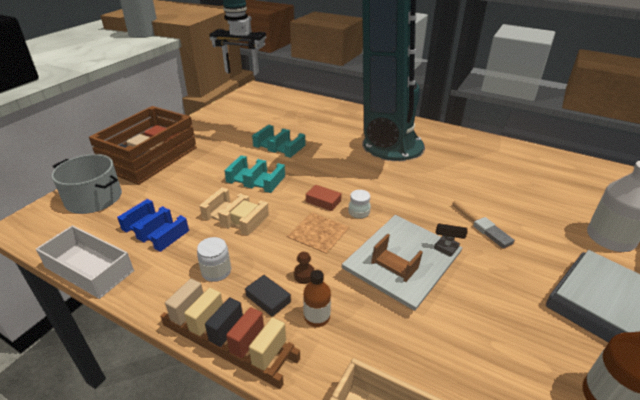

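View pics/side0.png

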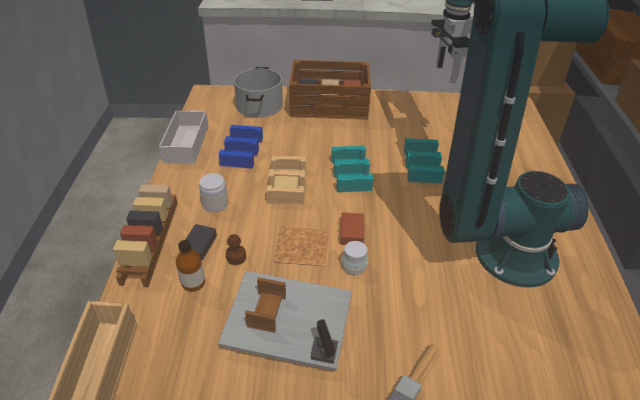

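The stand is left of the mat: scene (400,262), side (288,320). There are four mould-like objects: blue at scene (153,225), turquoise at (255,175), turquoise at (280,140), and bare plywood at (235,210) / side (287,180). Only the plywood one fits, since it holds a cream bar in one cavity. I'll confirm it in an enlarged crop.

Run:
```python
from h import *
a=cv2.imread('pics/side0.png');b=cv2.imread('pics/scene0.png')
A=cv2.resize(a[145:210,255:320],None,fx=6,fy=6,interpolation=2);B=cv2.resize(b[180:240,190:280],None,fx=4.4,fy=6.5,interpolation=2)
C=cv2.resize(a[270:370,215:360],(400,276),interpolation=2);D=cv2.resize(b[210:310,335:475],(396,276),interpolation=2)
A=cv2.resize(A,(400,320));B=cv2.resize(b[180:240,190:280],(396,264),interpolation=2);B=cv2.copyMakeBorder(B,0,56,0,0,0)
cv2.imwrite('pics/crop.png',np.vstack([np.hstack([A,B]),np.hstack([C,D])]))
```

```text
(no output)
```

View pics/crop.png

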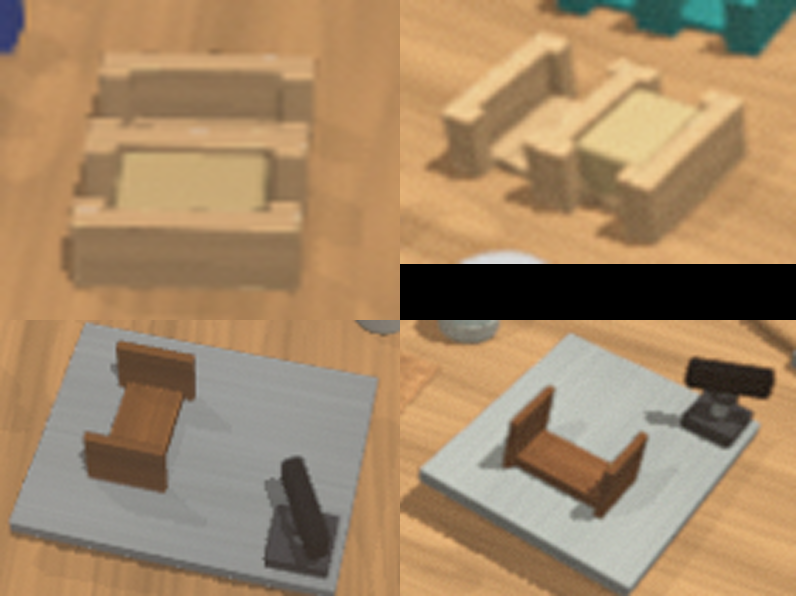

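The crop confirms the plywood mould, with the cream bar in its nearer (+y) cavity. Next I'll triangulate the rough positions.

```bash
cat >> h.py <<'E'
def tri(s1,p1,s2,p2):
    d1,d2=ray(s1,[p1])[0],ray(s2,[p2])[0]
    t=np.linalg.lstsq(np.c_[d1,-d2],s2["o"]-s1["o"],rcond=None)[0]
    a,b=s1["o"]+t[0]*d1,s2["o"]+t[1]*d2
    return (a+b)/2,np.linalg.norm(a-b)
E
python3 - <<'E'
from h import *
S,C=snap("side"),snap("scene")
sd=lambda u,v:(215+u*145/400,270+(v-320)*100/276)
sc=lambda u,v:(335+(u-400)*140/396,210+(v-320)*100/276)
for n,a,b in[("c1",(85,322),(573,335)),("c2",(377,378),(757,425)),("c3",(12,525),(422,470)),("hA",(292,475),(693,375)),("hB",(315,542),(768,380)),("cheekfarL",(118,344),(550,390)),("cheekfarR",(195,355),(513,428))]:
    p,e=tri(S,sd(*a),C,sc(*b));print(n,p.round(4),round(e,4))
ms=lambda u,v:(255+u/6.154,145+v/4.923)
q=plane(S,[ms(105,55),ms(313,58),ms(300,228),ms(72,226)],.044);print("mould side",q.round(4).tolist(),q.mean(0))
mc=lambda u,v:(190+(u-400)/4.4,180+v/4.4)
q=plane(C,[mc(545,33),mc(443,115),mc(630,185),mc(745,97)],.044);print("mould scene",q.round(4).tolist(),q.mean(0))
# mat by colour: print hsv
h=cv2.cvtColor(S["frame"],cv2.COLOR_RGB2HSV)
p=plane(S,[(279,229),(328,228),(327,264),(275,263)],.003);print("mat",p.round(3).tolist(),p.mean(0))
p=plane(C,[(314,214),(346,229),(324,251),(289,234)],.003);print("mat",p.round(3).tolist(),p.mean(0))
E
```

```text
c1 [0.6193 0.2287 0.1922] 0.0247
c2 [0.4553 0.2959 0.1049] 0.146
c3 [0.6789 0.2006 0.0207] 0.166
hA [0.479  0.2863 0.0865] 0.0001
hB [0.4619 0.343  0.0917] 0.0
cheekfarL [0.6064 0.2073 0.1304] 0.0063
cheekfarR [0.5613 0.159  0.0452] 0.0167
mould side [[0.6362, -0.3085, 0.044], [0.5401, -0.3108, 0.044], [0.5374, -0.1598, 0.044], [0.6343, -0.1562, 0.044]] [ 0.58699185 -0.23379293  0.044     ]
mould scene [[0.5414, -0.3085, 0.044], [0.6402, -0.307, 0.044], [0.6386, -0.1672, 0.044], [0.5359, -0.157, 0.044]] [ 0.58901046 -0.23492537  0.044     ]
mat [[0.594, -0.058, 0.003], [0.471, -0.068, 0.003], [0.47, 0.053, 0.003], [0.593, 0.056, 0.003]] [ 0.5322264  -0.00430561  0.003     ]
mat [[0.476, -0.05, 0.003], [0.491, 0.055, 0.003], [0.593, 0.044, 0.003], [0.581, -0.065, 0.003]] [ 0.53518779 -0.00374466  0.003     ]
```

```bash
cat > plate.py <<'E'
from h import *
from scipy.optimize import least_squares
def quad(s,box,thr=None):
    f=s["frame"];hsv=cv2.cvtColor(f,cv2.COLOR_RGB2HSV);u0,v0,u1,v1=box
    m=np.zeros(f.shape[:2],np.uint8);sub=hsv[v0:v1,u0:u1]
    g=(sub[...,1]<45)&(sub[...,2]>100);v=sub[...,2][g]
    t=thr or 0.80*np.median(v)
    m[v0:v1,u0:u1]=((sub[...,1]<45)&(sub[...,2]>t))
    n,l,st,_=cv2.connectedComponentsWithStats(m);k=1+st[1:,4].argmax();m=(l==k).astype(np.uint8)
    c=max(cv2.findContours(m,0,cv2.CHAIN_APPROX_NONE)[0],key=cv2.contourArea)
    hull=cv2.convexHull(c)[:,0].astype(float)
    q=None
    for e in np.arange(.01,.12,.005):
        a=cv2.approxPolyDP(hull.astype(np.int32)[:,None],e*cv2.arcLength(hull.astype(np.int32),True),True)
        if len(a)<=4: q=a[:,0].astype(float);break
    pts=c[:,0].astype(float);L=[]
    for i in range(4):
        a,b=q[i],q[(i+1)%4]
        d=(b-a)/np.linalg.norm(b-a)
        for w in(3,1.5,1.0):
            nn=np.array([-d[1],d[0]]);t_=(pts-a)@d;e=(pts-a)@nn
            k=(abs(e)<w)&(t_>.06*np.linalg.norm(b-a))&(t_<.94*np.linalg.norm(b-a))
            vx,vy,x,y=cv2.fitLine(pts[k].astype(np.float32),cv2.DIST_HUBER,0,.01,.01).ravel();a2=np.array([x,y]);dd=np.array([vx,vy]);
            a=a2+dd*((a-a2)@dd);d=dd*np.sign(dd@d)
        L.append((a2,d,k.sum()))
    out=[]
    for i in range(4):
        (a,d,_),(b,e,_)=L[i-1],L[i];t=np.linalg.solve(np.c_[d,-e],b-a);out.append(a+t[0]*d)
    return np.array(out),[int(x[2]) for x in L],t,np.median(v)
E
python3 - <<'E'
from plate import *
S,C=snap("side"),snap("scene")
for n,s,b in[("side",S,(212,262,362,376)),("scene",C,(335,208,475,315))]:
    q,k,t,v=quad(s,b);print(n,q.round(1).tolist(),k,v)
    im=cv2.cvtColor(s["frame"],cv2.COLOR_RGB2BGR);im=cv2.resize(im[b[1]:b[3],b[0]:b[2]],None,fx=5,fy=5,interpolation=2)
    cv2.polylines(im,[((q-b[:2]+.5)*5).astype(int)],True,(0,0,255),1);cv2.imwrite("pics/q_%s.png"%n,im)
a,b=cv2.imread("pics/q_side.png"),cv2.imread("pics/q_scene.png")
a=cv2.resize(a,(400,304));b=cv2.resize(b,(400,304));cv2.imwrite("pics/q.png",np.hstack([a,b]))
E
```

```text
side [[245.9, 271.1], [350.9, 291.2], [335.4, 367.8], [218.2, 342.9]] [92, 67, 103, 63] 152.0
scene [[394.7, 215.0], [461.3, 247.2], [415.8, 306.4], [342.2, 263.4]] [42, 52, 64, 46] 189.0
```

View pics/q.png

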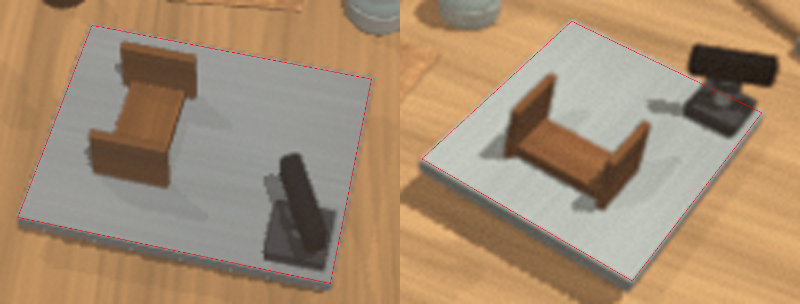

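Run:
```python
import cv2,numpy as np
for n,cols in(("side",(230,260,290,330)),("scene",(360,400,430,445))):
    g=cv2.cvtColor(cv2.imread(f"pics/{n}0.png"),cv2.COLOR_BGR2HSV)
    r=(335,376) if n=="side" else(262,318)
    for c in cols:
        print(n,c,[f"{i}:{g[i,c,2]}/{g[i,c,1]}" for i in range(*r) if g[i,c,1]<70])
```

```text
side 230 ['335:155/5', '336:154/5', '337:155/5', '338:157/6', '339:154/7', '340:156/5', '341:154/7', '342:152/5', '343:151/5', '344:155/5', '345:148/10', '346:116/13', '347:107/21', '348:108/45']
side 260 ['335:146/5', '336:145/5', '337:144/7', '338:148/7', '339:153/5', '340:154/3', '341:156/5', '342:153/5', '343:154/7', '344:155/7', '345:154/7', '346:155/5', '347:153/7', '348:150/5', '349:152/7', '350:151/7', '351:155/5', '352:141/7', '353:104/15', '354:103/17', '355:116/44']
side 290 ['335:147/7', '336:148/5', '337:150/3', '338:153/5', '339:150/3', '340:152/7', '341:150/5', '342:150/5', '343:148/3', '344:148/5', '345:151/5', '346:152/3', '347:152/5', '348:147/5', '349:148/3', '350:150/2', '351:150/3', '352:151/5', '353:149/3', '354:147/3', '355:149/3', '356:147/3', '357:150/5', '358:144/4', '359:107/10', '360:99/10', '361:105/39']
side 330 ['335:122/8', '336:103/10', '337:74/34', '338:71/32', '339:57/54', '340:57/49', '341:59/52', '342:59/52', '343:58/53', '344:58/57', '345:59/52', '346:58/57', '347:56/55', '348:55/56', '349:57/58', '350:55/56', '351:52/69', '354:54/66', '355:55/60
[... 667 characters left out ...]
292:194/11', '293:194/13', '294:192/12', '295:194/12', '296:199/13', '297:182/15', '298:134/17', '299:98/16', '300:94/19', '301:97/32', '302:107/67']
scene 430 ['262:184/11', '263:177/13', '264:174/13', '265:178/11', '266:175/10', '267:180/10', '268:186/12', '269:192/11', '270:192/13', '271:191/16', '272:186/11', '273:189/11', '274:191/11', '275:190/12', '276:190/15', '277:194/8', '278:193/13', '279:191/13', '280:192/12', '281:190/12', '282:190/15', '283:191/15', '284:186/10', '285:192/12', '286:192/9', '287:192/12', '288:168/11', '289:141/14', '290:132/52']
scene 445 ['262:185/12', '263:185/12', '264:185/14', '265:183/8', '266:185/11', '267:185/10', '268:176/10', '269:152/15', '270:136/34']
```

```bash
cat >> plate.py <<'E'
ax=np.array([90,65,0])/np.hypot(90,65)
def stand(p,pts):   # p: x,y,yaw,foot ; pts in stand frame (m)
    t=p[3]*2.5/105.36            # tilt (neg = leaning onto screw foot)
    Rt=R.from_rotvec(ax*t)       # about diagonal of the fixed feet; sign: (-90,65) side rises for t>0
    return R.from_euler('z',p[2]).apply(Rt.apply(pts))+[p[0],p[1],0]
COR=np.array([[.12,-.095,.04],[-.12,-.095,.04],[-.12,.095,.04],[.12,.095,.04]])
def grow(q,d=.5):
    c=q.mean(0);out=[]
    n=[]
    for i in range(4):
        e=q[(i+1)%4]-q[i];m=np.array([-e[1],e[0]])/np.linalg.norm(e)
        if m@(q[i]-c)<0:m=-m
        n.append((q[i]+d*m,e))
    for i in range(4):
        (a,u),(b,w)=n[i-1],n[i];t=np.linalg.solve(np.c_[u,-w],b-a);out.append(a+t[0]*u)
    return np.array(out)
def fit(obs,p0=(.55,.27,-.15,-2.)):
    def f(p): return np.concatenate([(proj(s,stand(p,COR))-q).ravel() for s,q in obs])
    r=least_squares(f,p0);return r
E
python3 - <<'E'
from plate import *
print(stand([0,0,0,1],np.array([[-.09,.065,0]])))
S,C=snap("side"),snap("scene")
qs=grow(quad(S,(212,262,362,376))[0]);qc=grow(quad(C,(335,208,475,315))[0])[[3,0,1,2]]
for o in([(S,qs)],[(C,qc)],[(S,qs),(C,qc)]):
    r=fit(o);print(r.x.round(4),r.fun.reshape(-1,2).round(1).tolist())
p=r.x
print("bed",stand(p,np.array([[.045,0,.052]])),"knob base",stand(p,np.array([[-.09,.065,.04],[-.09,.065,.088]])))
for z in(-2.8,-2.3,-1.9):print(z,stand([*p[:3],z],COR)[:,2].round(4))
E
```

```text
[[-0.08998263  0.06497595  0.00250044]]
[ 0.5499  0.2319 -0.1674 -1.6343] [[-0.4, 0.0], [0.6, -0.1], [0.2, 0.0], [-0.4, -0.1]]
[ 0.5503  0.2302 -0.1618 -2.2936] [[-0.4, -0.1], [-0.0, -0.4], [0.2, 0.0], [0.2, 0.2]]
[ 0.5501  0.2309 -0.165  -2.0266] [[-0.5, -0.5], [0.5, -0.5], [0.3, -0.0], [-0.3, -0.2], [-0.3, 0.1], [0.3, -0.4], [0.6, -0.1], [0.2, 0.3]]
bed [[0.59340157 0.22580426 0.05320638]] knob base [[0.47123382 0.31143994 0.0348878 ]
 [0.47020844 0.31350692 0.08283231]]
-2.8 [0.0497 0.0404 0.0301 0.0395]
-2.3 [0.048  0.0403 0.0319 0.0396]
-1.9 [0.0466 0.0403 0.0333 0.0397]
```

>>> {"op": "step_arm", "data": {"plan": [[[336, 847, 25, 1.6, 100], [336, 847, 25, 1.6, 100], [336, 847, 25, 1.6, 100], [336, 847, 25, 1.6, 100], [336, 847, 25, 1.6, 100], [336, 847, 25, 1.6, 100], [336, 847, 25, 1.6, 100], [336, 847, 25, 1.6, 100]]]}}

```text
time: 1.12
tool_pos: [0.2568, -0.222, 0.2149]
ee_rot: [3.14, 0.0, 1.251]
wrist_force: [0.3, 0.2, 0.4]
width: 0.0942
```

>>> {"op": "step_arm", "data": {"plan": [[[213, 537, 16, 0.6, 100], [213, 537, 16, 0.6, 100], [213, 537, 16, 0.6, 100], [213, 537, 16, 0.6, 100], [213, 537, 16, 0.6, 100], [213, 537, 16, 0.6, 100], [213, 537, 16, 0.6, 100], [213, 537, 16, 0.6, 100]]]}}

```text
time: 1.78
tool_pos: [0.3797, 0.0883, 0.2244]
ee_rot: [3.14, 0.001, 1.847]
wrist_force: [0.5, -1.4, 0.8]
width: 0.0938
```

>>> {"op": "step_arm", "data": {"plan": [[[90, 227, 7, 0, 100], [90, 227, 7, 0, 100], [90, 227, 7, 0, 100], [90, 227, 7, 0, 100], [90, 227, 7, 0, 100], [90, 227, 7, 0, 100], [90, 227, 7, 0, 100]]]}}

```text
time: 2.37
tool_pos: [0.4704, 0.3182, 0.2284]
ee_rot: [-3.14, -0.002, 1.851]
wrist_force: [-0.8, -1.0, -0.5]
width: 0.094
```

Run:
```python
from h import *
o=robot.get_obs();print(o["tool_pos"],o["ee_rot"],o["joint_positions"])
s=snap("wrist");save(s,"w1.png");print(proj(s,[[.4702,.3135,.101],[.5934,.2258,.052]]))
```

```text
[0.47042549 0.31816051 0.22840376] [-3.13968487e+00 -1.76627807e-03  1.85089886e+00] [0.49350874 0.1251508  1.28420125 0.00215885 1.73373065 0.21375313]
[[319.84090406 199.56429881]
 [387.42408698 273.16195953]]
```

View pics/w1.png

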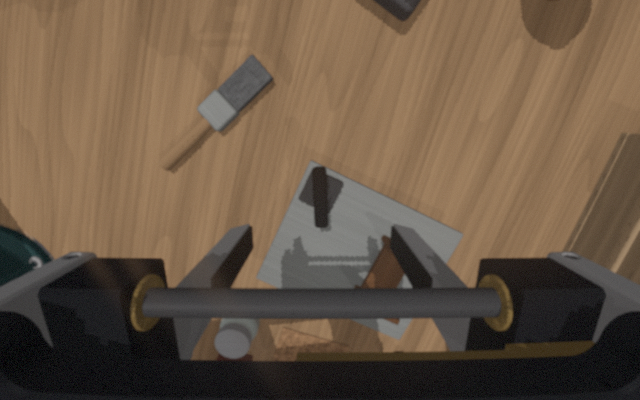

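The handle runs from about (320,167) to (320,227), centre (320,197). I predicted (320,200), and it is already aligned with the fingers. I'll measure it more precisely.

```bash
cat >> h.py <<'E'
def handle(s,box=None,z=.101):
    g=cv2.cvtColor(s["frame"],cv2.COLOR_RGB2GRAY)
    u0,v0,u1,v1=box;m=np.zeros_like(g);m[v0:v1,u0:u1]=g[v0:v1,u0:u1]<42
    n,l,st,_=cv2.connectedComponentsWithStats(m);k=1+st[1:,4].argmax()
    c=cv2.findContours((l==k).astype(np.uint8),0,1)[0][0];rc=cv2.minAreaRect(c);b=cv2.boxPoints(rc)
    w=plane(s,b,z)
    return rc,w
E
python3 - <<'E'
from h import *
s=snap("wrist");g=cv2.cvtColor(s["frame"],cv2.COLOR_RGB2GRAY);print(g[195,295:345].tolist())
rc,w=handle(s,(296,158,346,235));print(rc,w.round(4).tolist(),w.mean(0))
e=[w[1]-w[0],w[2]-w[1]];e.sort(key=np.linalg.norm);print([np.linalg.norm(x) for x in e],np.arctan2(e[1][1],e[1][0]))
E
```

```text
[124, 131, 129, 128, 116, 95, 71, 62, 63, 63, 60, 60, 61, 57, 62, 65, 64, 61, 61, 54, 46, 39, 40, 40, 37, 38, 42, 38, 41, 36, 37, 41, 37, 45, 59, 59, 54, 60, 61, 64, 64, 66, 73, 91, 111, 124, 131, 134, 134, 130]
((321.698486328125, 194.1750946044922), (58.07418441772461, 13.723222732543945), 86.42366790771484) [[0.4518, 0.345, 0.101], [0.466, 0.3501, 0.101], [0.4886, 0.2872, 0.101], [0.4737, 0.2818, 0.101]] [0.47003716 0.31602586 0.101     ]
[np.float64(0.015018552925101984), np.float64(0.066844128259323)] -1.2257296486502007
```

>>> {"op": "step_arm", "data": {"plan": [[[0, -3, -35, 0.06, 100], [0, -3, -70, 0.06, 100], [0, -3, -105, 0.06, 50], [0, -3, -130, 0.06, 50], [0, -3, -145, 0.06, 50], [0, -3, -155, 0.06, 50], [0, -3, -155, 0.06, 50]]]}}

```text
time: 3.05
tool_pos: [0.4681, 0.308, 0.074]
ee_rot: [-3.138, 0.001, 1.904]
wrist_force: [-0.4, -0.1, 0.6]
width: 0.064
```

>>> {"op": "step_arm", "data": {"plan": [[[0, 0, 0, 0, 30], [0, 0, 0, 0, 20], [0, 0, 0, 0, 10], [0, 0, 0, 0, 5], [0, 0, 0, 0, 5], [0, 0, 0, 0, 5]]]}}

```text
time: 3.55
tool_pos: [0.4699, 0.3102, 0.0765]
ee_rot: [3.14, -0.0, 1.906]
wrist_force: [-0.0, 0.3, -1.4]
width: 0.0243
```

>>> {"op": "step_arm", "data": {"plan": [[[0, 3, -2, 0, 25], [0, 3, -2, 0, 25], [0, 3, -2, 0, 5], [0, 3, -2, 0, 0], [0, 3, -2, 0, 0], [0, 3, -2, 0, 0], [0, 3, -2, 0, 0]]]}}

```text
time: 4.13
tool_pos: [0.47, 0.3134, 0.0742]
ee_rot: [3.14, -0.001, 1.906]
wrist_force: [2.1, 1.2, 2.0]
width: 0.0212
```

Run:
```python
from h import *
for i in range(4):
    o=robot.get_obs();print(o["tool_pos"].round(4),o["wrist_force"].round(1),o["wrist_torque"].round(2),o["width"]);cams.snapshot("wrist")
```

```text
[0.47   0.3134 0.0742] [2.1 1.2 2. ] [ 0.23 -0.47  0.  ] 0.02116424764918277
[0.47   0.3134 0.0742] [2.4 2.1 0.8] [ 0.18 -0.57  0.05] 0.02058741728232592
[0.47   0.3134 0.0742] [1.5 1.  1.3] [ 0.36 -0.59  0.03] 0.021302124400040087
[0.47   0.3134 0.0742] [2.3 1.7 0.9] [ 0.32 -0.54  0.  ] 0.02100475524475845
```

>>> {"op": "step_arm", "data": {"plan": [[[0, 0, 0, -0.12, 0], [0, 0, 0, -0.24, 0], [0, -1, 0, -0.36, 0], [0, -1, 0, -0.48, 0], [1, -1, 0, -0.6, 0], [1, -1, 0, -0.7, 0], [1, -2, 0, -0.8, 0], [1, -2, 0, -0.8, 0]]]}}

```text
time: 5.0
tool_pos: [0.4713, 0.3119, 0.0753]
ee_rot: [3.141, -0.003, 1.102]
wrist_force: [1.5, 1.2, 1.9]
width: 0.016
```

Run:
```python
from h import *
o=robot.get_obs();print(o["wrist_torque"],o["wrist_force"])
s=snap("wrist");S=snap("side");C=snap("scene");save(s,"w2.png")
a=cv2.resize(cv2.cvtColor(s["frame"][100:300,160:480],4),(500,312))
b=cv2.resize(cv2.cvtColor(S["frame"][250:380,200:400],4),(400,260),interpolation=2);c=cv2.resize(cv2.cvtColor(C["frame"][180:310,335:535],4),(400,260),interpolation=2)
im=np.zeros((572,800,3),np.uint8);im[:312,:500]=a;im[312:,:400]=b;im[312:,400:]=c;cv2.imwrite("pics/m2.png",im)
```

```text
[-0.48365884 -1.5941152   0.03495237] [1.45174804 1.23968223 1.88803614]
```

View pics/m2.png

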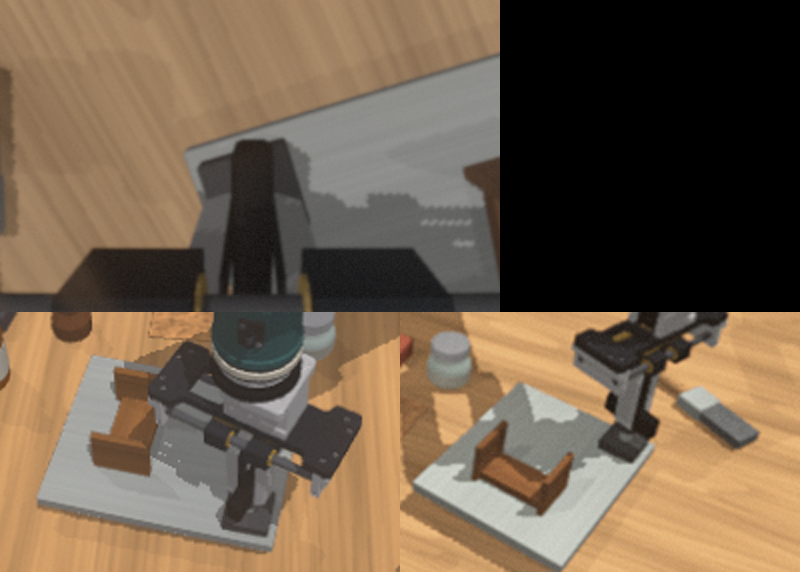

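The wrist picture shows the handle held between the fingers and turning with them. I'll keep turning.

>>> {"op": "step_arm", "data": {"plan": [[[0, 0, 0, -0.12, 0], [0, 0, 0, -0.24, 0], [0, -1, 0, -0.36, 0], [0, -1, 0, -0.48, 0], [1, -1, 0, -0.6, 0], [1, -1, 0, -0.7, 0], [1, -2, 0, -0.8, 0], [1, -2, 0, -0.8, 0]]]}}

```text
time: 5.82
tool_pos: [0.4723, 0.3099, 0.0757]
ee_rot: [-3.14, -0.003, 0.303]
wrist_force: [1.1, 2.1, 7.0]
width: 0.016
```

>>> {"op": "step_arm", "data": {"plan": [[[0, 0, 0, 0, 10], [0, 0, 0, 0, 40], [0, 0, 0, 0, 60], [0, 0, 30, 0, 60], [0, 0, 70, 0, 80], [0, 0, 110, 0, 100], [0, 0, 150, 0, 100], [0, 0, 150, 0, 100]]]}}

```text
time: 6.48
tool_pos: [0.4739, 0.3101, 0.2333]
ee_rot: [-3.14, -0.013, 0.306]
wrist_force: [0.3, 0.7, 1.8]
width: 0.0589
```

Run:
```python
from h import *
s=snap("wrist");save(s,"w3.png");o=robot.get_obs();print(o["tool_pos"],o["ee_rot"])
S=snap("side");C=snap("scene")
a=cv2.resize(cv2.cvtColor(s["frame"],4),(500,312))
b=cv2.resize(cv2.cvtColor(S["frame"][250:380,200:400],4),(400,260),interpolation=2);c=cv2.resize(cv2.cvtColor(C["frame"][180:310,335:535],4),(400,260),interpolation=2)
im=np.zeros((572,800,3),np.uint8);im[:312,:500]=a;im[312:,:400]=b;im[312:,400:]=c;cv2.imwrite("pics/m3.png",im)
```

```text
[0.47288376 0.30960942 0.2292229 ] [-3.14044066 -0.0080181   0.30569611]
```

View pics/m3.png

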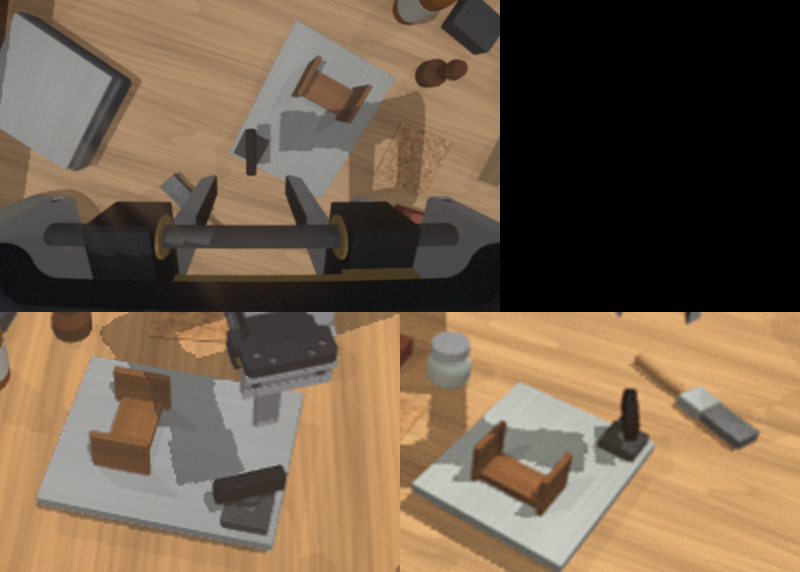

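>>> {"op": "step_arm", "data": {"plan": [[[-40, 0, 10, 0, 100], [-80, 0, 20, 0, 100], [-120, 0, 30, 0, 100], [-150, 0, 40, 0, 100], [-150, 0, 40, 0, 100], [-150, 0, 40, 0, 100]]]}}

```text
time: 7.13
tool_pos: [0.3201, 0.3086, 0.2623]
ee_rot: [3.14, 0.002, 0.308]
wrist_force: [-0.0, 0.2, 0.3]
width: 0.0938
```

```bash
cat > lev.py <<'E'
from plate import *
import sys
def run(tag):
    S,C=snap("side"),snap("scene");q1,k1,_,_=quad(S,(205,262,370,385));q2,k2,_,_=quad(C,(335,205,475,318))
    def order(q,s):  # match to nominal corners
        pr=proj(s,stand([.55,.231,-.165,0],COR));return np.array([q[np.linalg.norm(q-x,axis=1).argmin()] for x in pr])
    qs,qc=order(grow(q1),S),order(grow(q2),C)
    print(k1,k2,qs.round(1).tolist(),qc.round(1).tolist())
    for o in([(S,qs)],[(C,qc)],[(S,qs),(C,qc)]):
        r=fit(o);print(r.x.round(4),abs(r.fun).max().round(2))
    save(S,"S_%s.png"%tag);save(C,"C_%s.png"%tag)
if __name__=="__main__":run(sys.argv[1])
E
python3 lev.py a
python3 - <<'E'
from h import *
o=robot.get_obs();print(o["tool_pos"],o["ee_rot"],o["joint_positions"].round(2))
s=snap("wrist");uv=proj(s,[[.472,.310,.101]])[0];print(uv)
u,v=uv.astype(int)
rc,w=handle(s,(u-32,v-36,u+32,v+36));print(rc,w.mean(0))
e=[w[1]-w[0],w[2]-w[1]];e.sort(key=np.linalg.norm);print([np.linalg.norm(x) for x in e],np.arctan2(e[1][1],e[1][0]))
E
```

```text
[83, 22, 104, 60] [23, 54, 64, 42] [[245.6, 271.6], [341.4, 288.6], [336.8, 366.7], [217.1, 342.7]] [[340.7, 265.3], [391.4, 216.6], [463.3, 243.6], [415.3, 306.8]]
[ 0.5547  0.2298 -0.1345 -1.191 ] 7.13
[ 0.5503  0.2303 -0.1526 -0.0235] 2.39
[ 0.5534  0.2302 -0.1422 -0.6553] 7.9
[0.32138068 0.30837533 0.26147323] [3.13964225 0.00393162 0.30556284] [ 0.64 -0.15  1.49 -0.    1.8   1.9 ]
[360.84635432  62.41112564]
((355.230224609375, 63.808998107910156), (63.1161994934082, 10.71815299987793), 85.31409454345703) [0.46811121 0.31522548 0.101     ]
[np.float64(0.011732618668883291), np.float64(0.06619115283050796)] -2.7198986700257115
```

>>> {"op": "step_arm", "data": {"plan": [[[267, -505, 0, 1.28, 100], [267, -505, 0, 1.28, 100], [267, -505, 0, 1.28, 100], [267, -505, 0, 1.28, 100], [267, -505, 0, 1.28, 100], [267, -505, 0, 1.28, 100], [267, -505, 0, 1.28, 100], [267, -505, 0, 1.28, 100]]]}}

```text
time: 7.95
tool_pos: [0.4547, 0.0596, 0.2622]
ee_rot: [-3.139, 0.001, 1.15]
wrist_force: [1.0, 0.1, 0.9]
width: 0.0941
```

>>> {"op": "step_arm", "data": {"plan": [[[111, -210, 0, 0.28, 100], [111, -210, 0, 0.28, 100], [111, -210, 0, 0.28, 100], [111, -210, 0, 0.28, 100], [111, -210, 0, 0.28, 100], [111, -210, 0, 0.28, 100], [111, -210, 0, 0.28, 100]]]}}

```text
time: 8.53
tool_pos: [0.5662, -0.1551, 0.2587]
ee_rot: [-3.135, 0.001, 1.417]
wrist_force: [-0.2, 0.5, -1.1]
width: 0.0941
```

```bash
python3 lev.py b
python3 - <<'E'
from h import *
o=robot.get_obs();print(o["tool_pos"],o["ee_rot"],o["joint_positions"].round(2))
s=snap("wrist");save(s,"w4.png")
E
```

```text
[91, 58, 104, 60] [44, 53, 64, 45] [[245.6, 271.6], [351.3, 290.3], [335.8, 366.4], [217.1, 342.7]] [[340.6, 265.2], [394.2, 214.4], [461.7, 245.6], [415.3, 306.9]]
[ 0.5498  0.232  -0.1677 -0.077 ] 0.44
[ 0.5504  0.2302 -0.1615 -0.9333] 0.62
[ 0.5501  0.231  -0.1652 -0.5506] 1.06
[ 0.56477593 -0.14992603  0.26057825] [-3.13595551e+00 -1.50019720e-03  1.42215156e+00] [-0.36  0.17  1.18  0.    1.81 -0.21]
```

View pics/w4.png

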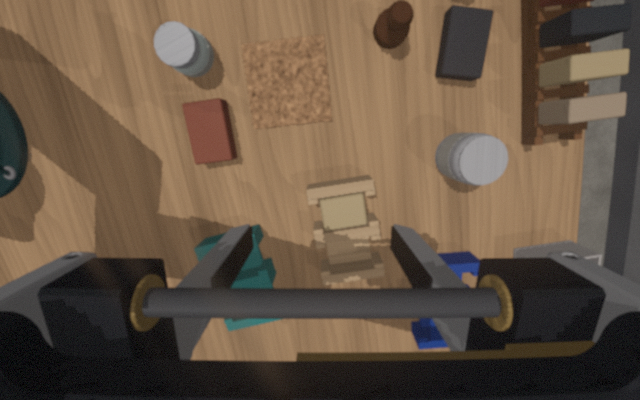

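Six pictures viewed so far, plus this one. The mould with the soap is at wrist (345,230), and the mat at (288,82). My tilt estimates disagree: the side view gives -0.1, the scene view gives -0.9, and the joint fit gives -0.55. I'll refine them with sub-pixel edges and a free shift per camera.

```bash
cat > sub.py <<'E'
from plate import *
from scipy.ndimage import map_coordinates
def refine(frame,q,fr=(.08,.92)):
    B=frame[...,2].astype(float);c=q.mean(0);L=[]
    for i in range(4):
        a,b=q[i],q[(i+1)%4];l=np.linalg.norm(b-a);d=(b-a)/l;n=np.array([-d[1],d[0]])
        if n@(a-c)<0:n=-n
        P=[]
        for it in range(2):
            P=[]
            for t in np.arange(fr[0]*l,fr[1]*l,1.0):
                o=a+d*t;x=np.arange(-5,3.01,.1);z=o+x[:,None]*n
                v=map_coordinates(B,[z[:,1],z[:,0]],order=1,mode='nearest')
                hi=np.median(v[:25]);lo=v[55:].min()
                if hi-lo<25 or hi<110: continue
                k=np.where((v[:-1]>(hi+lo)/2)&(v[1:]<=(hi+lo)/2))[0]
                k=k[abs(x[k])<2.0]
                if len(k):P.append(z[k[0]])
            P=np.array(P,np.float32)
            vx,vy,x0,y0=cv2.fitLine(P,cv2.DIST_HUBER,0,.01,.01).ravel();a2=np.array([x0,y0]);d=np.array([vx,vy])*np.sign(d@[vx,vy])
            n2=np.array([-d[1],d[0]]);r=abs((P-a2)@n2);a=a2+d*((a-a2)@d);n=n2 if n2@(a-c)>0 else -n2
        L.append((a2,d,len(P),np.sqrt(np.mean(r**2))))
    out=[]
    for i in range(4):
        (a,d,*_),(b,e,*_)=L[i-1],L[i];t=np.linalg.solve(np.c_[d,-e],b-a);out.append(a+t[0]*d)
    return np.array(out),[(int(x[2]),round(float(x[3]),2)) for x in L]
def fit2(obs,dth,sig=.2,so=1.5):
    # obs: list of (cam,[q...per epoch]); p: x,y,yaw,th1, then offsets per cam ; th epochs th1+dth[k]
    def f(p):
        r=[]
        for i,(s,qq) in enumerate(obs):
            off=p[4+2*i:6+2*i]
            for q,dt in zip(qq,dth):
                if q is not None:r.append(((proj(s,stand([*p[:3],p[3]+dt],COR))+off-q)/sig).ravel())
        return np.concatenate(r+[p[4:]/so])
    r=least_squares(f,[.55,.231,-.165,-.5]+[0]*2*len(obs));cov=np.linalg.inv(r.jac.T@r.jac);return r,np.sqrt(cov[3,3])
E
python3 - <<'E'
from sub import *
from h import *
S,C=snap("side"),snap("scene");rd=lambda n:cv2.cvtColor(cv2.imread("pics/"+n),4)
Q={}
for k,(s,c) in {"0":("side0.png","scene0.png"),"b":("S_b.png","C_b.png")}.items():
    th=-2.05 if k=="0" else -.5
    for cam,nm,n in((S,s,"S"),(C,c,"C")):
        q0=proj(cam,stand([.5501,.231,-.165,th],COR));q,st=refine(rd(nm),q0);Q[n+k]=q;print(n+k,(q-q0).round(2).tolist(),st)
for lab,obs in(("S",[(S,[Q["S0"],Q["Sb"]])]),("C",[(C,[Q["C0"],Q["Cb"]])]),("SC",[(S,[Q["S0"],Q["Sb"]]),(C,[Q["C0"],Q["Cb"]])])):
    for d in(1.5,1.6):
        r,e=fit2(obs,[-d,0]);print(lab,d,r.x.round(3),"sd",e.round(2),"cost",r.cost.round(1))
E
```

```text
S0 [[0.3, 0.31], [-0.37, 0.32], [-0.26, 0.57], [0.37, 0.16]] [(90, 0.18), (47, 0.12), (103, 0.32), (66, 0.12)]
C0 [[0.17, -0.02], [-0.07, 0.16], [-0.13, -0.65], [-0.38, -0.34]] [(62, 0.09), (45, 0.19), (56, 0.09), (73, 0.05)]
Sb [[0.36, 0.54], [-0.23, 0.3], [-0.37, 0.43], [0.37, 0.12]] [(62, 0.13), (32, 0.13), (101, 0.32), (65, 0.12)]
Cb [[0.19, -0.01], [0.1, 0.01], [-0.35, -0.31], [-0.38, -0.33]] [(63, 0.08), (42, 0.12), (57, 0.09), (73, 0.05)]
S 1.5 [ 0.552  0.225 -0.165 -0.895  0.763  2.554] sd 0.17 cost 6.3
S 1.6 [ 0.552  0.225 -0.165 -0.849  0.766  2.56 ] sd 0.17 cost 5.8
C 1.5 [ 0.547  0.229 -0.165 -0.256  0.6    0.878] sd 0.14 cost 3.6
C 1.6 [ 0.547  0.229 -0.165 -0.205  0.595  0.877] sd 0.14 cost 4.0
SC 1.5 [ 0.549  0.229 -0.166 -0.411 -0.772  1.199  0.588  0.538] sd 0.1 cost 17.4
SC 1.6 [ 0.549  0.229 -0.166 -0.361 -0.769  1.198  0.588  0.536] sd 0.1 cost 17.4
```

>>> {"op": "step_arm", "data": {"plan": [[[-17, 295, 40, 0.15, 100], [-17, 295, 40, 0.15, 100], [-17, 295, 40, 0.15, 100], [-17, 295, 40, 0.15, 100], [-17, 295, 40, 0.15, 100], [-17, 295, 40, 0.15, 100], [-17, 295, 40, 0.15, 100], [-17, 295, 40, 0.15, 100]]]}}

```text
time: 9.45
tool_pos: [0.5458, 0.1544, 0.3059]
ee_rot: [3.139, -0.004, 1.586]
wrist_force: [0.2, -0.9, 0.7]
width: 0.094
```

>>> {"op": "step_arm", "data": {"plan": [[[0, 0, 0, 0, 100], [0, 0, 0, 0, 100], [0, 0, 0, 0, 100]]]}}

```text
time: 9.7
tool_pos: [0.5474, 0.1463, 0.3039]
ee_rot: [3.142, 0.001, 1.575]
wrist_force: [0.7, 0.6, 0.1]
width: 0.0938
```

Run:
```python
from h import *
from plate import *
import pickle
s=snap("wrist");o=robot.get_obs();print(o["tool_pos"],o["ee_rot"],o["qvel"].round(3));save(s,"wv1.png");pickle.dump(s,open("v1.pkl","wb"))
print(proj(s,stand([.55,.23,-.165,-.5],COR)).round(1).tolist())
```

```text
[0.54761636 0.14584894 0.3037402 ] [-3.14134393e+00  6.31730620e-04  1.57424745e+00] [-0.014  0.003 -0.002  0.004  0.     0.001]
[[386.3, 194.4], [238.5, 169.5], [252.4, 40.7], [414.2, 70.3]]
```

>>> {"op": "step_arm", "data": {"plan": [[[0, 160, 0, 0.12, 100], [0, 160, 0, 0.24, 100], [0, 160, 0, 0.36, 100], [0, 160, 0, 0.48, 100], [0, 160, 0, 0.6, 100], [0, 160, 0, 0.72, 100], [0, 160, 0, 0.84, 100], [0, 160, 0, 0.96, 100]]]}}

```text
time: 10.42
tool_pos: [0.5485, 0.3056, 0.3034]
ee_rot: [-3.141, -0.0, 2.54]
wrist_force: [-0.8, -1.1, 0.3]
width: 0.0937
```

>>> {"op": "step_arm", "data": {"plan": [[[0, 0, 0, 0.12, 100], [0, 0, 0, 0.24, 100], [0, 0, 0, 0.36, 100], [0, 0, 0, 0.48, 100], [0, 0, 0, 0.6, 100], [0, 0, 0, 0.72, 100], [0, 0, 0, 0.84, 100], [0, 0, 0, 0.96, 100]]]}}

```text
time: 11.08
tool_pos: [0.5486, 0.3051, 0.3036]
ee_rot: [-3.141, -0.001, -2.785]
wrist_force: [-0.8, -0.1, -0.7]
width: 0.094
```

>>> {"op": "step_arm", "data": {"plan": [[[0, 0, 0, 0.12, 100], [0, 0, 0, 0.24, 100], [0, 0, 0, 0.36, 100], [0, 0, 0, 0.48, 100], [0, 0, 0, 0.6, 100], [0, 0, 0, 0.72, 100], [0, 0, 0, 0.72, 100], [0, 0, 0, 0.72, 100]]]}}

```text
time: 11.75
tool_pos: [0.5484, 0.3057, 0.3037]
ee_rot: [3.141, -0.0, -2.073]
wrist_force: [1.0, -0.5, 0.6]
width: 0.0942
```

Run:
```python
from h import *
from plate import *
import pickle
s=snap("wrist");o=robot.get_obs();print(o["tool_pos"],o["ee_rot"],o["qvel"].round(3),o["joint_positions"].round(2));save(s,"wv2.png");pickle.dump(s,open("v2.pkl","wb"))
print(proj(s,stand([.55,.23,-.165,-.5],COR)).round(1).tolist())
a,b=cv2.imread("pics/wv1.png"),cv2.imread("pics/wv2.png")
for im,p in((a,"v1.pkl"),(b,"v2.pkl")):
    q=proj(pickle.load(open(p,"rb")),stand([.55,.23,-.165,-.5],COR));[cv2.circle(im,tuple(x.astype(int).tolist()),3,(0,0,255),1) for x in q]
cv2.imwrite("pics/wv.png",np.vstack([a[:290,100:540],b[:290,100:540]]))
```

```text
[0.54827788 0.30593106 0.30373391] [ 3.14131552e+00 -3.77325169e-04 -2.07212465e+00] [ 0.008  0.001 -0.003  0.003 -0.    -0.009] [ 0.42  0.27  0.96 -0.    1.91 -2.22]
[[199.7, 99.6], [351.7, 41.3], [388.5, 165.3], [248.7, 213.7]]
```

View pics/wv.png

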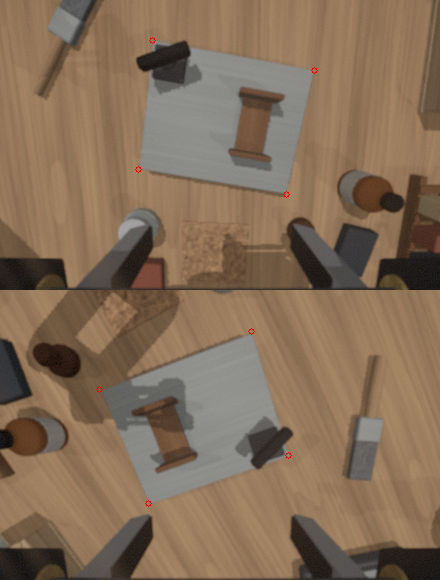

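Both wrist views show all four plate corners within 1–2 px of the prediction (red circles). Next is the sub-pixel joint fit.

```bash
sed -i 's/hi-lo<25 or hi<110/hi-lo<18 or hi<70/' sub.py
cat > wfit.py <<'E'
from sub import *
import pickle,sys
def wfit(names,th0,extra=()):
    obs=[]
    for n in names:
        s=pickle.load(open(n+".pkl","rb"));q0=proj(s,stand([.5495,.230,-.165,th0],COR))
        q,st=refine(s["frame"],q0);print(n,(q-q0).round(2).tolist(),st);obs.append((s,[q]))
    for lab,o in [(n,[ob]) for n,ob in zip(names,obs)]+[("all",obs)]:
      for so in (.01,3):
        r,e=fit2(o,[0],so=so);print(lab,so,r.x.round(4),"sd",e.round(2),"cost",r.cost.round(1))
    return obs
if __name__=="__main__":wfit(sys.argv[2:],float(sys.argv[1]))
E
python3 wfit.py -.5 v1 v2
```

```text
v1 [[-0.46, -1.21], [0.73, -1.22], [0.9, -0.94], [-0.1, -0.47]] [(126, 0.08), (83, 0.19), (112, 0.13), (107, 0.13)]
v2 [[0.94, 0.63], [-0.31, 1.54], [-0.34, 0.56], [0.18, 0.11]] [(137, 0.11), (89, 0.22), (98, 0.11), (90, 0.18)]
v1 0.01 [ 0.5499  0.2314 -0.1676 -0.425  -0.     -0.0006] sd 0.24 cost 21.9
v1 3 [ 0.5517  0.2242 -0.1672 -0.2257 -1.1701 -4.9672] sd 0.25 cost 5.8
v2 0.01 [ 5.499e-01  2.313e-01 -1.665e-01  1.385e-01  1.000e-04 -6.000e-04] sd 0.24 cost 17.0
v2 3 [ 0.5548  0.2361 -0.1667 -0.0179  1.1935 -4.4101] sd 0.24 cost 3.1
all 0.01 [ 5.499e-01  2.314e-01 -1.670e-01 -1.255e-01 -1.000e-04 -1.400e-03
 -3.000e-04 -1.300e-03] sd 0.17 cost 41.0
all 3 [ 0.5576  0.2289 -0.167  -0.0963 -4.9839 -1.7967  5.0295 -1.179 ] sd 0.17 cost 26.9
```

Run:
```python
from h import *
import pickle
for n in("v1","v2"):
    s=pickle.load(open(n+".pkl","rb"));u,v=proj(s,[[.472,.311,.101]])[0].astype(int)
    rc,w=handle(s,(u-34,v-32,u+34,v+32));e=[w[1]-w[0],w[2]-w[1]];e.sort(key=np.linalg.norm)
    print(n,rc,w.mean(0).round(4),[np.linalg.norm(x).round(4) for x in e],np.arctan2(e[1][1],e[1][0])%np.pi)
```

```text
v1 ((263.3585205078125, 57.75471878051758), (19.23047637939453, 51.92228698730469), 74.05460357666016) [0.4739 0.3062 0.101 ] [np.float64(0.0223), np.float64(0.0653)] 0.250988780291732
v2 ((369.7500305175781, 152.75003051757812), (3.535533905029297, 35.35533905029297), 45.0) [0.4716 0.3024 0.101 ] [np.float64(0.0048), np.float64(0.0466)] 0.2971603102222562
```

>>> {"op": "step_arm", "data": {"plan": [[[-40, 2, -40, -0.12, 100], [-76, 4, -80, -0.24, 100], [-76, 4, -120, -0.36, 100], [-76, 4, -130, -0.48, 100], [-76, 4, -130, -0.6, 100], [-76, 4, -130, -0.72, 60], [-76, 4, -130, -0.76, 60], [-76, 4, -150, -0.76, 60]]]}}

```text
time: 12.47
tool_pos: [0.474, 0.3119, 0.158]
ee_rot: [3.14, 0.008, -2.832]
wrist_force: [1.4, 0.0, 1.3]
width: 0.0774
```

>>> {"op": "step_arm", "data": {"plan": [[[0, 0, -30, 0, 50], [0, 0, -55, 0, 50], [0, 0, -70, 0, 50], [0, 0, -79, 0, 50], [0, 0, -79, 0, 30], [0, 0, -79, 0, 10], [0, 0, -79, 0, 0], [0, 0, -79, 0, 0]]]}}

```text
time: 13.13
tool_pos: [0.473, 0.3116, 0.0769]
ee_rot: [3.141, 0.003, -2.828]
wrist_force: [0.0, -0.1, 0.3]
width: 0.024
```

>>> {"op": "step_arm", "data": {"plan": [[[0, 0, 0, 0, 0], [0, 0, 0, 0, 0], [0, 0, 0, 0, 0], [0, 0, 0, 0, 0], [0, 0, 0, 0, 0]]]}}

```text
time: 13.55
tool_pos: [0.4731, 0.3105, 0.0765]
ee_rot: [-3.14, 0.003, -2.828]
wrist_force: [1.0, -4.5, 6.1]
width: 0.0156
```

>>> {"op": "step_arm", "data": {"plan": [[[0, 0, 0, -0.1, 0], [0, 0, 0, -0.2, 0], [0, 0, 0, -0.3, 0], [0, 0, 0, -0.3, 0], [0, 0, 0, -0.3, 0]]]}}

```text
time: 13.97
tool_pos: [0.4734, 0.3098, 0.0764]
ee_rot: [-3.14, 0.004, -3.128]
wrist_force: [2.8, -6.6, 4.8]
width: 0.0157
```

>>> {"op": "step_arm", "data": {"plan": [[[0, 0, 0, 0, 10], [0, 0, 0, 0, 40], [0, 0, 0, 0, 60], [0, 0, 20, 0, 60], [0, 0, 60, 0, 50], [40, -60, 100, 0, 0], [80, -60, 140, 0, 0], [80, -60, 140, 0, 0]]]}}

```text
time: 14.63
tool_pos: [0.5467, 0.2534, 0.211]
ee_rot: [3.141, -0.003, -3.125]
wrist_force: [0.2, -0.4, 0.5]
width: 0.0261
```

Now a rocking test: shut fingers, pressing lightly on the plate corner diagonally opposite the screw foot.

>>> {"op": "step_arm", "data": {"plan": [[[90, -118, -60, 0, 0], [90, -118, -100, 0, 0], [90, -118, -140, 0, 0], [90, -118, -155, 0, 0], [90, -118, -162, 0, 0], [90, -118, -166, 0, 0], [90, -118, -166, 0, 0], [90, -118, -166, 0, 0]]]}}

```text
time: 15.3
tool_pos: [0.6366, 0.1353, 0.0428]
ee_rot: [3.14, -0.004, -3.128]
wrist_force: [0.0, 0.2, -0.1]
width: 0.0008
```

>>> {"op": "step_arm", "data": {"plan": [[[0, 0, -1, 0, 0], [0, 0, -1, 0, 0], [0, 0, -1, 0, 0]]]}}

```text
time: 15.55
tool_pos: [0.6373, 0.1359, 0.0437]
ee_rot: [3.141, -0.0, -3.127]
wrist_force: [-0.3, 0.9, -0.2]
width: 0.0009
```

>>> {"op": "step_arm", "data": {"plan": [[[0, 0, -0.5, 0, 0], [0, 0, -0.5, 0, 0], [0, 0, -0.5, 0, 0]]]}}

```text
time: 15.8
tool_pos: [0.6376, 0.1355, 0.0434]
ee_rot: [3.141, 0.0, -3.127]
wrist_force: [-0.8, -0.5, -0.7]
width: 0.0001
```

>>> {"op": "step_arm", "data": {"plan": [[[0, 0, -0.5, 0, 0], [0, 0, -0.5, 0, 0], [0, 0, -0.5, 0, 0]]]}}

```text
time: 16.05
tool_pos: [0.6376, 0.1352, 0.0427]
ee_rot: [3.141, -0.0, -3.127]
wrist_force: [-0.5, -0.1, -0.0]
width: 0.0004
```

>>> {"op": "step_arm", "data": {"plan": [[[0, 0, -0.5, 0, 0], [0, 0, -0.5, 0, 0], [0, 0, -0.5, 0, 0]]]}}

```text
time: 16.3
tool_pos: [0.6376, 0.1352, 0.0422]
ee_rot: [3.142, -0.0, -3.127]
wrist_force: [1.1, -0.3, 0.7]
width: 0.0002
```

>>> {"op": "step_arm", "data": {"plan": [[[0, 0, -0.5, 0, 0], [0, 0, -0.5, 0, 0], [0, 0, -0.5, 0, 0]]]}}

```text
time: 16.55
tool_pos: [0.6376, 0.1352, 0.0417]
ee_rot: [3.142, -0.0, -3.127]
wrist_force: [0.0, 0.2, -0.3]
width: 0.0005
```

>>> {"op": "step_arm", "data": {"plan": [[[0, 0, -0.5, 0, 0], [0, 0, -0.5, 0, 0], [0, 0, -0.5, 0, 0]]]}}

```text
time: 16.8
tool_pos: [0.6376, 0.1352, 0.0412]
ee_rot: [3.142, -0.0, -3.127]
wrist_force: [0.1, -0.9, 0.2]
width: 0.0005
```

>>> {"op": "step_arm", "data": {"plan": [[[0, 0, -0.5, 0, 0], [0, 0, -0.5, 0, 0], [0, 0, -0.5, 0, 0]]]}}

```text
time: 17.05
tool_pos: [0.6376, 0.1352, 0.0407]
ee_rot: [3.141, -0.0, -3.127]
wrist_force: [-0.1, 0.1, 0.5]
width: 0.0001
```

>>> {"op": "step_arm", "data": {"plan": [[[0, 0, -0.5, 0, 0], [0, 0, -0.5, 0, 0], [0, 0, -0.5, 0, 0]]]}}

```text
time: 17.3
tool_pos: [0.6376, 0.1352, 0.0402]
ee_rot: [3.141, -0.0, -3.127]
wrist_force: [0.3, -0.5, 0.3]
width: 0.0006
```

>>> {"op": "step_arm", "data": {"plan": [[[0, 0, -0.5, 0, 0], [0, 0, -0.5, 0, 0], [0, 0, -0.5, 0, 0]]]}}

```text
time: 17.55
tool_pos: [0.6376, 0.1352, 0.0401]
ee_rot: [3.142, 0.0, -3.127]
wrist_force: [-0.0, 0.1, 1.6]
width: 0.0005
```

>>> {"op": "step_arm", "data": {"plan": [[[0, 0, -0.5, 0, 0], [0, 0, -0.5, 0, 0], [0, 0, -0.5, 0, 0]]]}}

```text
time: 17.8
tool_pos: [0.6377, 0.1352, 0.04]
ee_rot: [3.141, 0.0, -3.127]
wrist_force: [-1.1, -0.9, 5.6]
width: 0.0005
```

>>> {"op": "step_arm", "data": {"plan": [[[0, 0, -0.5, 0, 0], [0, 0, -0.5, 0, 0], [0, 0, -0.5, 0, 0]]]}}

```text
time: 18.05
tool_pos: [0.6377, 0.1352, 0.04]
ee_rot: [3.142, 0.001, -3.127]
wrist_force: [-2.8, -0.6, 7.5]
width: 0.0001
```

>>> {"op": "step_arm", "data": {"plan": [[[0, 0, -0.5, 0, 0], [0, 0, -0.5, 0, 0], [0, 0, -0.5, 0, 0]]]}}

```text
time: 18.3
tool_pos: [0.6378, 0.1352, 0.0399]
ee_rot: [3.142, 0.001, -3.127]
wrist_force: [-4.2, -1.6, 7.7]
width: 0.0006
```

>>> {"op": "step_arm", "data": {"plan": [[[0, 0, -0.5, 0, 0], [0, 0, -0.5, 0, 0], [0, 0, -0.5, 0, 0]]]}}

```text
time: 18.55
tool_pos: [0.6378, 0.1352, 0.0399]
ee_rot: [3.142, 0.001, -3.127]
wrist_force: [-4.2, -1.2, 10.4]
width: 0.0007
```

No give under 10 N at that corner: z stays at 0.0400. If the screw foot were too long, the other diagonal would rock, so I'll probe those two corners too.

>>> {"op": "step_arm", "data": {"plan": [[[0, 0, 35, 0, 0], [-40, 7, 62, 0, 0], [-80, 14, 62, 0, 0], [-120, 21, 62, 0, 0], [-160, 28, 62, 0, 0], [-204, 34, 60, 0, 0], [-204, 34, 30, 0, 0], [-204, 34, 8, 0, 0]]]}}

```text
time: 19.22
tool_pos: [0.4318, 0.17, 0.0456]
ee_rot: [3.14, 0.003, -3.125]
wrist_force: [0.3, 0.0, 0.1]
width: 0.0004
```

>>> {"op": "step_arm", "data": {"plan": [[[0, 0, -3, 0, 0], [0, 0, -3, 0, 0], [0, 0, -3, 0, 0], [0, 0, -3, 0, 0], [0, 0, -3.5, 0, 0], [0, 0, -4, 0, 0], [0, 0, -4, 0, 0]]]}}

```text
time: 19.8
tool_pos: [0.4342, 0.1692, 0.0421]
ee_rot: [3.141, 0.001, -3.128]
wrist_force: [0.7, 0.9, -0.3]
width: 0.0007
```

>>> {"op": "step_arm", "data": {"plan": [[[0, 0, -0.5, 0, 0], [0, 0, -0.5, 0, 0], [0, 0, -0.5, 0, 0]]]}}

```text
time: 20.05
tool_pos: [0.4336, 0.1692, 0.0412]
ee_rot: [3.142, 0.0, -3.127]
wrist_force: [0.9, 0.2, -0.2]
width: 0.0006
```

>>> {"op": "step_arm", "data": {"plan": [[[0, 0, -0.5, 0, 0], [0, 0, -0.5, 0, 0], [0, 0, -0.5, 0, 0]]]}}

```text
time: 20.3
tool_pos: [0.4336, 0.1692, 0.0407]
ee_rot: [3.142, -0.0, -3.127]
wrist_force: [0.2, -0.1, -0.8]
width: 0.0005
```

>>> {"op": "step_arm", "data": {"plan": [[[0, 0, -0.5, 0, 0], [0, 0, -0.5, 0, 0], [0, 0, -0.5, 0, 0]]]}}

```text
time: 20.55
tool_pos: [0.4336, 0.1692, 0.0402]
ee_rot: [3.142, -0.0, -3.127]
wrist_force: [0.0, -0.1, -0.7]
width: 0.0007
```

>>> {"op": "step_arm", "data": {"plan": [[[0, 0, -0.5, 0, 0], [0, 0, -0.5, 0, 0], [0, 0, -0.5, 0, 0]]]}}

```text
time: 20.8
tool_pos: [0.4337, 0.1693, 0.0398]
ee_rot: [3.141, 0.0, -3.127]
wrist_force: [-0.1, 0.1, -0.0]
width: 0.0009
```

>>> {"op": "step_arm", "data": {"plan": [[[0, 0, -0.5, 0, 0], [0, 0, -0.5, 0, 0], [0, 0, -0.5, 0, 0]]]}}

```text
time: 21.05
tool_pos: [0.4337, 0.1692, 0.0397]
ee_rot: [3.141, 0.0, -3.127]
wrist_force: [-1.5, 0.0, 3.7]
width: 0.0003
```

>>> {"op": "step_arm", "data": {"plan": [[[0, 0, -0.5, 0, 0], [0, 0, -0.5, 0, 0], [0, 0, -0.5, 0, 0]]]}}

```text
time: 21.3
tool_pos: [0.4337, 0.1692, 0.0396]
ee_rot: [3.142, 0.0, -3.127]
wrist_force: [-2.7, -0.4, 7.0]
width: 0.0005
```

>>> {"op": "step_arm", "data": {"plan": [[[0, 0, -0.5, 0, 0], [0, 0, -0.5, 0, 0], [0, 0, -0.5, 0, 0]]]}}

```text
time: 21.55
tool_pos: [0.4337, 0.1692, 0.0396]
ee_rot: [3.142, 0.0, -3.127]
wrist_force: [-3.5, -1.3, 8.8]
width: 0.0005
```

>>> {"op": "step_arm", "data": {"plan": [[[0, 0, -0.5, 0, 0], [0, 0, -0.5, 0, 0], [0, 0, -0.5, 0, 0]]]}}

```text
time: 21.8
tool_pos: [0.4337, 0.1692, 0.0395]
ee_rot: [3.142, 0.0, -3.127]
wrist_force: [-4.1, -1.6, 11.0]
width: 0.0003
```

>>> {"op": "step_arm", "data": {"plan": [[[0, 0, 40, 0, 0], [0, 0, 80, 0, 0], [30, 16, 100, 0, 0], [66, 36, 100, 0, 0], [102, 56, 100, 0, 0], [138, 75, 100, 0, 0], [174, 94, 100, 0, 0], [210, 113, 100, 0, 0]]]}}

```text
time: 22.47
tool_pos: [0.645, 0.2832, 0.1368]
ee_rot: [-3.142, -0.0, -3.127]
wrist_force: [0.1, -0.5, 0.3]
width: 0.0007
```

>>> {"op": "step_arm", "data": {"plan": [[[23, 11, -15, 0, 0], [23, 11, -50, 0, 0], [23, 11, -80, 0, 0], [23, 11, -93, 0, 0], [23, 11, -95, 0, 0], [23, 11, -95, 0, 0], [23, 11, -95, 0, 0], [23, 11, -96, 0, 0]]]}}

```text
time: 23.13
tool_pos: [0.6671, 0.2933, 0.0429]
ee_rot: [3.141, 0.002, -3.127]
wrist_force: [0.5, -0.0, 0.2]
width: 0.0004
```

>>> {"op": "step_arm", "data": {"plan": [[[0, 0, -0.7, 0, 0], [0, 0, -0.7, 0, 0], [0, 0, -0.7, 0, 0]]]}}

```text
time: 23.38
tool_pos: [0.6666, 0.2932, 0.0413]
ee_rot: [3.141, 0.0, -3.127]
wrist_force: [-0.1, -0.2, -0.4]
width: 0.0003
```

>>> {"op": "step_arm", "data": {"plan": [[[0, 0, -0.7, 0, 0], [0, 0, -0.7, 0, 0], [0, 0, -0.7, 0, 0]]]}}

```text
time: 23.63
tool_pos: [0.6666, 0.2932, 0.0403]
ee_rot: [3.142, -0.0, -3.127]
wrist_force: [0.7, -0.3, -0.3]
width: 0.0008
```

>>> {"op": "step_arm", "data": {"plan": [[[0, 0, -0.5, 0, 0], [0, 0, -0.5, 0, 0], [0, 0, -0.5, 0, 0]]]}}

```text
time: 23.88
tool_pos: [0.6666, 0.2932, 0.0398]
ee_rot: [3.142, 0.0, -3.127]
wrist_force: [1.1, 0.1, -0.2]
width: 0.0004
```

>>> {"op": "step_arm", "data": {"plan": [[[0, 0, -0.5, 0, 0], [0, 0, -0.5, 0, 0], [0, 0, -0.5, 0, 0]]]}}

```text
time: 24.13
tool_pos: [0.6666, 0.2932, 0.0398]
ee_rot: [3.141, 0.0, -3.127]
wrist_force: [-0.8, -1.0, 1.4]
width: 0.0007
```

>>> {"op": "step_arm", "data": {"plan": [[[0, 0, -0.6, 0, 0], [0, 0, -0.6, 0, 0], [0, 0, -0.6, 0, 0]]]}}

```text
time: 24.38
tool_pos: [0.6667, 0.2933, 0.0397]
ee_rot: [3.141, 0.001, -3.127]
wrist_force: [-1.9, -1.1, 4.5]
width: 0.0004
```

>>> {"op": "step_arm", "data": {"plan": [[[0, 0, -0.6, 0, 0], [0, 0, -0.6, 0, 0], [0, 0, -0.6, 0, 0]]]}}

```text
time: 24.63
tool_pos: [0.6667, 0.2933, 0.0397]
ee_rot: [3.141, 0.001, -3.127]
wrist_force: [-2.2, -0.5, 6.2]
width: 0.0003
```

>>> {"op": "step_arm", "data": {"plan": [[[0, 0, -0.6, 0, 0], [0, 0, -0.6, 0, 0], [0, 0, -0.6, 0, 0]]]}}

```text
time: 24.88
tool_pos: [0.6667, 0.2933, 0.0396]
ee_rot: [3.141, 0.001, -3.127]
wrist_force: [-3.1, -1.4, 7.8]
width: 0.0004
```

The stand is firm at all three free corners: z = 0.0400, 0.0397 and 0.0397, with less than 0.2 mm give under 8–11 N. Next, the soap.

>>> {"op": "step_arm", "data": {"plan": [[[0, 0, 40, 0, 0], [0, 0, 80, 0, 0], [-79, -543, 210, -1.56, 100], [-79, -543, 210, -1.56, 100], [-79, -543, 210, -1.56, 100], [-79, -543, 210, -1.56, 100], [-79, -543, 210, -1.56, 100], [-79, -543, 210, -1.56, 100]]]}}

```text
time: 25.55
tool_pos: [0.631, 0.0508, 0.1747]
ee_rot: [-3.141, -0.0, 2.4]
wrist_force: [0.4, 0.4, 0.5]
width: 0.0369
```

>>> {"op": "step_arm", "data": {"plan": [[[-43, -301, 75, -0.81, 100], [-43, -301, 75, -0.81, 100], [-43, -301, 75, -0.81, 100], [-43, -301, 75, -0.81, 100], [-43, -301, 75, -0.81, 100], [-43, -301, 75, -0.81, 100], [-43, -301, 75, -0.81, 100], [-43, -301, 75, -0.81, 100]]]}}

```text
time: 26.22
tool_pos: [0.5877, -0.2534, 0.2505]
ee_rot: [3.141, 0.002, 1.589]
wrist_force: [0.7, 1.1, 0.8]
width: 0.0905
```

>>> {"op": "step_arm", "data": {"plan": [[[0, 0, 0, 0, 100], [0, 0, 0, 0, 100], [0, 0, 0, 0, 100]]]}}

```text
time: 26.47
tool_pos: [0.5887, -0.2478, 0.2492]
ee_rot: [-3.141, -0.001, 1.596]
wrist_force: [-0.2, 0.8, 0.1]
width: 0.0941
```

```bash
cat >> h.py <<'E'
def soap(s,c,z,r=30,lo=(20,60,110),hi=(32,160,255)):
    hsv=cv2.cvtColor(cv2.GaussianBlur(s["frame"],(3,3),0),cv2.COLOR_RGB2HSV);u,v=proj(s,[c])[0].astype(int)
    print("centre hsv",hsv[v-1:v+2,u-1:u+2].mean((0,1)).round(),(u,v))
    m=cv2.inRange(hsv,lo,hi);k=np.zeros_like(m);k[max(0,v-r):v+r,u-r:u+r]=m[max(0,v-r):v+r,u-r:u+r]
    n,l,st,_=cv2.connectedComponentsWithStats(k);j=l[v,u] or 1+st[1:,4].argmax()
    cn=max(cv2.findContours((l==j).astype(np.uint8),0,1)[0],key=cv2.contourArea);w=plane(s,cn[:,0],z)[:,:2]
    rc=cv2.minAreaRect((w*1000).astype(np.float32));print("px",cv2.minAreaRect(cn)[:2],"mm",rc);return rc
E
python3 - <<'E'
from h import *
s=snap("wrist");o=robot.get_obs();print(o["tool_pos"].round(4),o["ee_rot"].round(3));save(s,"w5.png")
soap(s,[.588,-.1995,.042],.042,r=40)
f=s["frame"];u,v=proj(s,[.588,-.1995,.042])[0].astype(int)
hsv=cv2.cvtColor(f,cv2.COLOR_RGB2HSV);print("row",[tuple(hsv[v,x]) for x in range(u-40,u+41,4)]);print("col",[tuple(hsv[y,u]) for y in range(v-36,v+37,4)])
print("mould corners",proj(s,[[.539,-.3125,.044],[.637,-.3125,.044],[.637,-.1565,.044],[.539,-.1565,.044]]).round().tolist())
cv2.imwrite("pics/w5c.png",cv2.resize(cv2.cvtColor(f[max(0,v-70):v+70,u-100:u+100],4),None,fx=3.5,fy=3.5,interpolation=2))
E
```

```text
[ 0.5888 -0.2472  0.2492] [-3.141e+00 -1.000e-03  1.597e+00]
centre hsv [ 19.  74. 175.] (np.int64(321), np.int64(147))
px ((338.0, 160.5), (3.0, 2.0)) mm ((610.7411499023438, -216.1322479248047), (2.746173143386841, 4.101355075836182), 2.261838674545288)
row [(np.uint8(15), np.uint8(101), np.uint8(157)), (np.uint8(15), np.uint8(97), np.uint8(158)), (np.uint8(16), np.uint8(105), np.uint8(146)), (np.uint8(15), np.uint8(102), np.uint8(157)), (np.uint8(16), np.uint8(99), np.uint8(155)), (np.uint8(19), np.uint8(80), np.uint8(169)), (np.uint8(19), np.uint8(73), np.uint8(174)), (np.uint8(19), np.uint8(76), np.uint8(175)), (np.uint8(19), np.uint8(75), np.uint8(174)), (np.uint8(19), np.uint8(72), np.uint8(176)), (np.uint8(19), np.uint8(77), np.uint8(175)), (np.uint8(19), np.uint8(76), np.uint8(175)), (np.uint8(18), np.uint8(76), np.uint8(175)), (np.uint8(19), np.uint8(74), np.uint8(176)), (np.uint8(19), np.uint8(73), np.uint8(174)), (np.uint8(19), np.uint8(74), np.uint8(175)), (np.uint8(19), np.uint8(79), np.uint8(155)), (np.uint8(16), np.uint8(104), np.uint8(140)), (np.uint8(16), np.uint8(1
[... 350 characters left out ...]
8(19), np.uint8(81), np.uint8(160)), (np.uint8(19), np.uint8(72), np.uint8(178)), (np.uint8(19), np.uint8(74), np.uint8(176)), (np.uint8(19), np.uint8(74), np.uint8(176)), (np.uint8(19), np.uint8(77), np.uint8(175)), (np.uint8(19), np.uint8(74), np.uint8(173)), (np.uint8(20), np.uint8(77), np.uint8(173)), (np.uint8(19), np.uint8(76), np.uint8(172)), (np.uint8(20), np.uint8(79), np.uint8(172)), (np.uint8(18), np.uint8(88), np.uint8(119)), (np.uint8(16), np.uint8(82), np.uint8(174)), (np.uint8(17), np.uint8(81), np.uint8(177)), (np.uint8(16), np.uint8(78), np.uint8(166)), (np.uint8(16), np.uint8(88), np.uint8(139))]
mould corners [[286.0, 226.0], [354.0, 228.0], [360.0, 116.0], [285.0, 114.0]]
```

View pics/w5c.png

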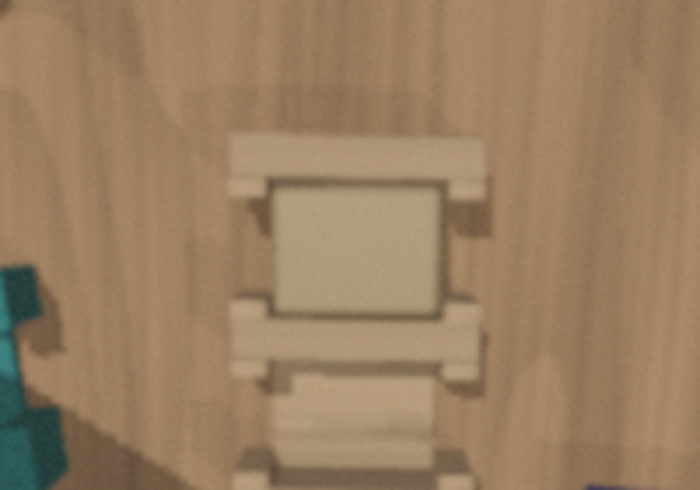

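The crop shows the soap at crop (357,250), which is image (323,148), inside the plywood mould with open slots at its left and right ends. I'll measure it precisely with a hue mask.

Run:
```python
from h import *
s=snap("wrist");o=robot.get_obs();print(o["tool_pos"].round(4),o["ee_rot"].round(3))
soap(s,[.588,-.1995,.042],.042,r=34,lo=(18,50,140),hi=(26,90,255))
```

```text
[ 0.5888 -0.2469  0.2494] [-3.141e+00 -1.000e-03  1.598e+00]
centre hsv [ 19.  74. 175.] (np.int64(321), np.int64(148))
px ((322.5, 148.5), (35.0, 47.0)) mm ((588.8223876953125, -200.16651916503906), (63.92711639404297, 46.98181915283203), 1.4818098545074463)
```

>>> {"op": "step_arm", "data": {"plan": [[[0, 25, -30, 0, 100], [0, 47, -60, 0, 100], [0, 47, -100, 0, 100], [0, 47, -135, 0, 100], [0, 47, -165, 0, 100], [0, 47, -180, 0, 100], [0, 47, -185, 0, 100], [0, 47, -185, 0, 100]]]}}

```text
time: 27.23
tool_pos: [0.5876, -0.1996, 0.0631]
ee_rot: [-3.138, -0.002, 1.598]
wrist_force: [-1.3, 0.3, 1.2]
width: 0.0936
```

>>> {"op": "step_arm", "data": {"plan": [[[0, 0, -20, 0, 100], [0, 0, -38, 0, 100], [0, 0, -50, 0, 100], [0, 0, -55, 0, 100], [0, 0, -55, 0, 100], [0, 0, -55, 0, 100]]]}}

```text
time: 27.73
tool_pos: [0.5893, -0.2017, 0.0113]
ee_rot: [3.14, 0.001, 1.596]
wrist_force: [-0.0, 0.4, 0.5]
width: 0.094
```

>>> {"op": "step_arm", "data": {"plan": [[[0, 1, -2, 0, 80], [0, 1, -2, 0, 70], [0, 1, -2, 0, 60], [0, 1, -2, 0, 50], [0, 1, -2, 0, 40], [0, 1, -2, 0, 40], [0, 1, -2, 0, 40]]]}}

```text
time: 28.32
tool_pos: [0.5889, -0.2006, 0.0087]
ee_rot: [3.141, 0.0, 1.596]
wrist_force: [-0.9, -0.9, 1.7]
width: 0.066
```

>>> {"op": "step_arm", "data": {"plan": [[[0, 0, 5, 0, 40], [0, 0, 15, 0, 40], [0, 0, 35, 0, 40], [0, 0, 60, 0, 40], [0, 0, 85, 0, 40], [0, 0, 100, 0, 40], [0, 0, 100, 0, 40]]]}}

```text
time: 28.9
tool_pos: [0.5912, -0.2017, 0.1141]
ee_rot: [3.133, 0.004, 1.596]
wrist_force: [0.7, -0.5, -1.6]
width: 0.0656
```

>>> {"op": "step_arm", "data": {"plan": [[[-56, 197, 0, 0, 40], [-56, 197, 0, 0, 40], [-56, 197, 0, 0, 40], [-56, 197, 0, 0, 40], [-56, 197, 0, 0, 40], [-56, 197, -20, 0, 40], [-56, 197, -50, 0, 40], [-56, 197, -75, 0, 40]]]}}

```text
time: 29.57
tool_pos: [0.5318, -0.0024, 0.0318]
ee_rot: [3.141, 0.0, 1.598]
wrist_force: [-1.1, -0.7, -1.2]
width: 0.0655
```

>>> {"op": "step_arm", "data": {"plan": [[[0, 0, -10, 0, 40], [0, 0, -17, 0, 40], [0, 0, -22, 0, 40], [0, 0, -25, 0, 40], [0, 0, -27, 0, 40], [0, 0, -27, 0, 40], [0, 0, -27, 0, 40]]]}}

```text
time: 30.15
tool_pos: [0.5334, -0.0038, 0.0072]
ee_rot: [3.14, 0.0, 1.596]
wrist_force: [1.1, 0.2, -1.0]
width: 0.0659
```

>>> {"op": "step_arm", "data": {"plan": [[[0, 0, -1.5, 0, 40], [0, 0, -1.5, 0, 40], [0, 0, -2.3, 0, 40], [0, 0, -2.3, 0, 40], [0, 0, -2.3, 0, 40]]]}}

```text
time: 30.57
tool_pos: [0.5326, -0.0035, 0.0039]
ee_rot: [3.142, -0.0, 1.596]
wrist_force: [0.7, 0.2, -0.5]
width: 0.0659
```

>>> {"op": "step_arm", "data": {"plan": [[[0, 0, -0.5, 0, 40], [0, 0, -0.5, 0, 40], [0, 0, -0.5, 0, 60], [0, 0, -0.5, 0, 80], [0, 0, -0.5, 0, 100], [0, 0, -0.5, 0, 100], [0, 0, -0.5, 0, 100]]]}}

```text
time: 31.15
tool_pos: [0.5326, -0.0035, 0.0034]
ee_rot: [3.141, 0.0, 1.596]
wrist_force: [-0.5, -0.1, -0.9]
width: 0.0891
```

>>> {"op": "step_arm", "data": {"plan": [[[0, 0, 10, 0, 100], [0, 0, 35, 0, 100], [0, 0, 70, 0, 100], [0, 0, 105, -0.12, 100], [0, 0, 140, -0.24, 100], [0, -20, 170, -0.36, 100], [0, -40, 170, -0.48, 100], [0, -40, 170, -0.6, 100]]]}}

```text
time: 31.82
tool_pos: [0.5344, -0.0465, 0.1779]
ee_rot: [3.133, -0.001, 0.987]
wrist_force: [-0.3, 1.2, -0.1]
width: 0.0939
```

>>> {"op": "step_arm", "data": {"plan": [[[-43, 41, 27, -0.12, 100], [-43, 41, 27, -0.24, 100], [-43, 41, 27, -0.36, 100], [-43, 41, 27, -0.48, 100], [-43, 41, 27, -0.6, 100], [-43, 41, 27, -0.72, 100], [-43, 41, 27, -0.84, 100], [-43, 41, 27, -0.96, 100]]]}}

```text
time: 32.48
tool_pos: [0.4895, -0.0025, 0.2013]
ee_rot: [3.141, -0.001, 0.03]
wrist_force: [0.9, -0.7, -0.1]
width: 0.0939
```

>>> {"op": "step_arm", "data": {"plan": [[[0, 0, 0, 0, 100], [0, 0, 0, 0, 100], [0, 0, 0, 0, 100]]]}}

```text
time: 32.73
tool_pos: [0.4896, -0.0025, 0.2008]
ee_rot: [3.141, -0.001, 0.038]
wrist_force: [0.4, 0.1, 0.3]
width: 0.0943
```

Run:
```python
from h import *
s=snap("wrist");o=robot.get_obs();print(o["tool_pos"].round(4),o["ee_rot"].round(3));save(s,"w6.png")
soap(s,[.5326,-.0035,.037],.037,r=60,lo=(18,40,140),hi=(30,90,255))
```

```text
[ 0.4896 -0.0025  0.2007] [ 3.141 -0.     0.038]
centre hsv [ 19.  73. 180.] (np.int64(324), np.int64(153))
px ((323.5, 152.5), (53.0, 39.0)) mm ((533.0196533203125, -2.4456558227539062), (63.78450393676758, 46.92355728149414), 1.3291128873825073)
```

>>> {"op": "step_arm", "data": {"plan": [[[20, 0, -30, -0.013, 100], [43, -0.5, -65, -0.013, 100], [43, -0.5, -100, -0.013, 100], [43, -0.5, -130, -0.013, 100], [43, -0.5, -155, -0.013, 100], [43, -0.5, -175, -0.013, 100], [43, -0.5, -188, -0.013, 100], [43, -0.5, -192, -0.013, 100]]]}}

```text
time: 33.45
tool_pos: [0.5303, -0.0028, 0.0053]
ee_rot: [-3.141, 0.006, 0.024]
wrist_force: [0.1, 0.0, -0.5]
width: 0.0937
```

>>> {"op": "step_arm", "data": {"plan": [[[0, 0, -3, 0, 100], [0, 0, -3, 0, 80], [0, 0, -3, 0, 60], [0, 0, -3, 0, 50], [0, 0, -3, 0, 40], [0, 0, -3, 0, 30], [0, 0, -3, 0, 30], [0, 0, -3, 0, 30]]]}}

```text
time: 34.12
tool_pos: [0.5328, -0.0032, 0.0057]
ee_rot: [3.141, -0.001, 0.023]
wrist_force: [-0.8, -2.4, 0.9]
width: 0.0508
```

>>> {"op": "step_arm", "data": {"plan": [[[0, 0, 0, 0, 30], [0, 0, 0, 0, 30], [0, 0, 5, 0, 30], [0, 0, 20, 0, 30], [0, 0, 50, 0, 30], [0, 0, 80, 0, 30], [0, 0, 110, 0, 30], [0, 0, 130, 0, 30]]]}}

```text
time: 34.78
tool_pos: [0.5334, -0.0029, 0.1386]
ee_rot: [3.141, -0.003, 0.023]
wrist_force: [0.2, 0.1, -0.4]
width: 0.0496
```

>>> {"op": "step_arm", "data": {"plan": [[[14, 149, 165, 0.12, 30], [14, 149, 165, 0.24, 30], [14, 149, 165, 0.36, 30], [14, 149, 165, 0.48, 30], [14, 149, 165, 0.6, 30], [14, 149, 165, 0.72, 30], [14, 149, 165, 0.84, 30], [14, 149, 165, 0.96, 30]]]}}

```text
time: 35.45
tool_pos: [0.5468, 0.1474, 0.3019]
ee_rot: [3.14, -0.002, 0.991]
wrist_force: [0.7, -0.7, -1.7]
width: 0.0501
```

>>> {"op": "step_arm", "data": {"plan": [[[0, 0, 0, 0.12, 30], [0, 0, 0, 0.24, 30], [0, 0, 0, 0.36, 30], [0, 0, 0, 0.42, 30], [0, 0, 0, 0.42, 30], [0, 0, 0, 0.42, 30]]]}}

```text
time: 35.95
tool_pos: [0.5464, 0.146, 0.3001]
ee_rot: [-3.141, 0.0, 1.401]
wrist_force: [-0.4, -1.1, -0.9]
width: 0.0499
```

Run:
```python
from h import *
import pickle
s=snap("wrist");o=robot.get_obs();print(o["tool_pos"].round(4),o["ee_rot"].round(3));save(s,"wv3.png");pickle.dump(s,open("v3.pkl","wb"))
from wfit import *
obs=wfit(["v3"],-.1)
# fit x,y,yaw with th=0
q=obs[0][1][0]
r=least_squares(lambda p:(proj(s,stand([*p,0],COR))-q).ravel(),[.55,.231,-.165]);p=[*r.x,0]
print(r.x.round(4),r.fun.reshape(-1,2).round(1).tolist(),"bed",stand(p,np.array([[.045,0,.052]])))
P=np.array([[.067,-.038,.052],[.023,-.038,.052],[.023,.038,.052],[.067,.038,.052],[.075,-.046,.092],[.015,-.046,.092],[.015,.046,.092],[.075,.046,.092],[.075,-.038,.092],[.075,.038,.092]])
im=cv2.cvtColor(s["frame"],4);k=3
c=proj(s,stand(p,P));u0,v0=(c.min(0)-35).astype(int);u1,v1=(c.max(0)+35).astype(int);v0=max(v0,0);im=cv2.resize(im[v0:v1,u0:u1],None,fx=k,fy=k,interpolation=2)
for x in c: cv2.circle(im,tuple(((x-[u0,v0]+.5)*k).astype(int).tolist()),3,(0,0,255),1)
cv2.imwrite("pics/bed.png",im);print(im.shape)
```

```text
[0.5464 0.146  0.3002] [-3.141  0.     1.401]
v3 [[-0.51, -1.06], [0.64, -1.29], [0.64, -0.91], [-0.45, -0.45]] [(127, 0.09), (82, 0.17), (116, 0.13), (109, 0.14)]
v3 0.01 [ 5.498e-01  2.312e-01 -1.664e-01 -1.986e-01  1.000e-04 -7.000e-04] sd 0.24 cost 24.9
v3 3 [ 0.5462  0.2244 -0.1669 -0.0548  1.5526 -5.0855] sd 0.24 cost 7.5
all 0.01 [ 5.498e-01  2.312e-01 -1.664e-01 -1.986e-01  1.000e-04 -7.000e-04] sd 0.24 cost 24.9
all 3 [ 0.5462  0.2244 -0.1669 -0.0548  1.5526 -5.0855] sd 0.24 cost 7.5
[ 0.5498  0.2313 -0.1664] [[0.5, 0.4], [-0.7, 0.4], [-0.6, -0.2], [0.7, -0.3]] bed [[0.59421469 0.22380846 0.052     ]]
(423, 348, 3)
```

View pics/bed.png

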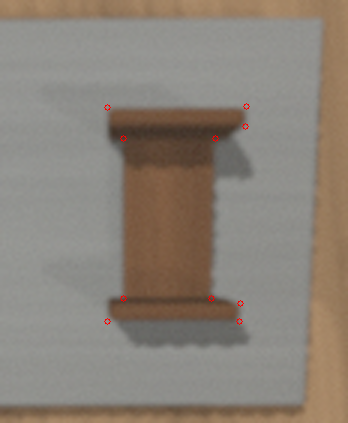

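The red circles (predicted bed and cheek corners) sit on the bed and cheeks within about 1 px. The bed centre is therefore (0.594, 0.224). Twelve pictures viewed, so no more viewing. Lowering the soap now.

>>> {"op": "step_arm", "data": {"plan": [[[20, 30, -30, 0, 30], [40, 60, -60, 0, 30], [47.5, 78, -90, 0, 30], [47.5, 78, -125, 0, 30], [47.5, 78, -155, 0, 30], [47.5, 78, -180, 0.003, 30], [47.5, 78, -180, 0.003, 30], [47.5, 78, -180, 0.003, 30]]]}}

```text
time: 36.67
tool_pos: [0.5929, 0.2237, 0.1185]
ee_rot: [-3.138, 0.002, 1.405]
wrist_force: [0.4, 0.6, -0.8]
width: 0.0497
```

>>> {"op": "step_arm", "data": {"plan": [[[0, 0, 0, 0, 30], [0, 0, 0, 0, 30], [0, 0, 0, 0, 30]]]}}

```text
time: 36.92
tool_pos: [0.5957, 0.2243, 0.1236]
ee_rot: [3.137, -0.002, 1.405]
wrist_force: [0.2, 0.2, -1.1]
width: 0.0498
```

>>> {"op": "step_arm", "data": {"plan": [[[0, 0, -10, 0, 30], [0, 0, -20, 0, 30], [0, 0, -30, 0, 30], [0, 0, -38, 0, 30], [0, 0, -43, 0, 30], [0, 0, -43, 0, 30], [0, 0, -43, 0, 30], [0, 0, -43, 0, 30]]]}}

```text
time: 37.58
tool_pos: [0.5943, 0.2241, 0.0776]
ee_rot: [3.141, -0.0, 1.406]
wrist_force: [-0.7, 0.5, -1.2]
width: 0.0499
```

>>> {"op": "step_arm", "data": {"plan": [[[0, 0, -4, 0, 30], [0, 0, -8, 0, 30], [0, 0, -12, 0, 30], [0, 0, -16, 0, 30], [0, 0, -19, 0, 30], [0, 0, -20, 0, 30], [0, 0, -20, 0, 30], [0, 0, -20, 0, 30]]]}}

```text
time: 38.25
tool_pos: [0.5941, 0.224, 0.0573]
ee_rot: [3.142, 0.0, 1.406]
wrist_force: [-0.4, -0.3, -0.6]
width: 0.0504
```

>>> {"op": "step_arm", "data": {"plan": [[[0, 0, -1, 0, 30], [0, 0, -1, 0, 30], [0, 0, -1, 0, 30]]]}}

```text
time: 38.5
tool_pos: [0.5942, 0.224, 0.0565]
ee_rot: [3.141, -0.0, 1.406]
wrist_force: [-0.4, -0.1, -1.4]
width: 0.0498
```

>>> {"op": "step_arm", "data": {"plan": [[[0, 0, -0.5, 0, 30], [0, 0, -0.5, 0, 30], [0, 0, -0.5, 0, 30]]]}}

```text
time: 38.75
tool_pos: [0.5941, 0.224, 0.0559]
ee_rot: [3.141, -0.0, 1.406]
wrist_force: [-0.9, 1.0, -1.0]
width: 0.0495
```

>>> {"op": "step_arm", "data": {"plan": [[[0, 0, -0.5, 0, 30], [0, 0, -0.5, 0, 30], [0, 0, -0.5, 0, 30]]]}}

```text
time: 39.0
tool_pos: [0.5941, 0.224, 0.0553]
ee_rot: [3.142, 0.0, 1.406]
wrist_force: [-0.6, 0.5, -0.6]
width: 0.0497
```

>>> {"op": "step_arm", "data": {"plan": [[[0, 0, -0.4, 0, 30], [0, 0, -0.4, 0, 30], [0, 0, -0.4, 0, 30]]]}}

```text
time: 39.25
tool_pos: [0.594, 0.224, 0.0549]
ee_rot: [-3.142, 0.0, 1.406]
wrist_force: [0.3, -0.7, -1.2]
width: 0.0497
```

>>> {"op": "step_arm", "data": {"plan": [[[0, 0, -0.4, 0, 30], [0, 0, -0.4, 0, 30], [0, 0, -0.4, 0, 30]]]}}

```text
time: 39.5
tool_pos: [0.5941, 0.224, 0.0546]
ee_rot: [3.142, 0.0, 1.406]
wrist_force: [0.2, -0.4, -1.0]
width: 0.0498
```

>>> {"op": "step_arm", "data": {"plan": [[[0, 0, -0.4, 0, 30], [0, 0, -0.4, 0, 30], [0, 0, -0.4, 0, 30]]]}}

```text
time: 39.75
tool_pos: [0.5941, 0.224, 0.0543]
ee_rot: [3.141, -0.0, 1.406]
wrist_force: [-0.4, -0.5, -0.8]
width: 0.0499
```

>>> {"op": "step_arm", "data": {"plan": [[[0, 0, -0.4, 0, 30], [0, 0, -0.4, 0, 30], [0, 0, -0.4, 0, 30]]]}}

```text
time: 40.0
tool_pos: [0.5942, 0.224, 0.0543]
ee_rot: [3.141, -0.0, 1.406]
wrist_force: [-1.8, 0.7, 2.5]
width: 0.0499
```

>>> {"op": "step_arm", "data": {"plan": [[[0, 0, -0.4, 0, 30], [0, 0, -0.4, 0, 30], [0, 0, -0.4, 0, 30]]]}}

```text
time: 40.25
tool_pos: [0.5942, 0.224, 0.0542]
ee_rot: [3.141, -0.0, 1.406]
wrist_force: [-1.8, -0.3, 5.4]
width: 0.0498
```

>>> {"op": "step_arm", "data": {"plan": [[[0, 0, 0.5, 0, 30], [0, 0, 0.5, 0, 45], [0, 0, 0.5, 0, 60], [0, 0, 0.5, 0, 75], [0, 0, 0.5, 0, 80], [0, 0, 0.5, 0, 80], [0, 0, 0.5, 0, 80]]]}}

```text
time: 40.83
tool_pos: [0.594, 0.224, 0.0534]
ee_rot: [-3.141, 0.0, 1.406]
wrist_force: [-0.3, 0.5, -0.8]
width: 0.0746
```

>>> {"op": "step_arm", "data": {"plan": [[[0, 0, 10, 0, 80], [0, 0, 30, 0, 80], [0, 0, 60, 0, 80], [0, 0, 100, 0, 80], [0, -40, 140, 0, 80], [-20, -80, 160, 0, 80], [-47, -78, 246, 0, 80], [-47, -78, 246, 0, 80]]]}}

```text
time: 41.5
tool_pos: [0.5522, 0.147, 0.2823]
ee_rot: [-3.139, 0.001, 1.404]
wrist_force: [0.8, -0.5, 1.4]
width: 0.0754
```

>>> {"op": "step_arm", "data": {"plan": [[[0, 0, 60, 0, 80], [0, 0, 60, 0, 80], [0, 0, 60, 0, 80], [0, 0, 60, 0, 80], [0, 0, 60, 0, 80]]]}}

```text
time: 41.92
tool_pos: [0.5532, 0.1488, 0.3402]
ee_rot: [-3.14, 0.001, 1.406]
wrist_force: [-0.7, 0.5, 0.5]
width: 0.0752
```

Run:
```python
from h import *
import pickle
s=snap("wrist");o=robot.get_obs();print(o["tool_pos"].round(4),o["ee_rot"].round(3));save(s,"wv4.png");pickle.dump(s,open("v4.pkl","wb"))
soap(s,[.594,.224,.086],.086,r=60,lo=(18,30,120),hi=(32,110,255))
from wfit import *
wfit(["v4"],-.1)
u,v=proj(s,[[.472,.310,.101]])[0].astype(int)
rc,w=handle(s,(u-34,v-32,u+34,v+32));print(w.mean(0).round(4),w.round(4).tolist())
```

```text
[0.553  0.1488 0.3393] [-3.138e+00  1.000e-03  1.406e+00]
centre hsv [ 19.  71. 176.] (np.int64(340), np.int64(123))
px ((340.0, 122.5), (45.0, 34.0)) mm ((593.5831909179688, 224.86270141601562), (65.11613464355469, 50.71919631958008), 80.58506774902344)
v4 [[-0.47, -1.01], [0.57, -1.01], [0.46, -1.21], [-0.41, -0.44]] [(117, 0.08), (75, 0.2), (107, 0.17), (100, 0.09)]
v4 0.01 [ 5.498e-01  2.315e-01 -1.666e-01  1.254e-01  1.000e-04 -4.000e-04] sd 0.28 cost 17.7
v4 3 [ 0.5457  0.226  -0.1672  0.1986  1.8599 -3.8316] sd 0.28 cost 8.6
all 0.01 [ 5.498e-01  2.315e-01 -1.666e-01  1.254e-01  1.000e-04 -4.000e-04] sd 0.28 cost 17.7
all 3 [ 0.5457  0.226  -0.1672  0.1986  1.8599 -3.8316] sd 0.28 cost 8.6
[0.4742 0.3068 0.101 ] [[0.4411, 0.3161, 0.101], [0.5077, 0.3159, 0.101], [0.5076, 0.2975, 0.101], [0.4404, 0.2975, 0.101]]
```

>>> {"op": "step_arm", "data": {"plan": [[[0, -300, 0, 0, 80], [0, -300, 0, 0, 80], [0, -300, 0, 0, 80], [0, -300, 0, 0, 80], [0, -300, 0, 0, 80], [0, -300, 0, 0, 80], [0, -300, 0, 0, 80], [0, -300, 0, 0, 80]]]}}

```text
time: 42.63
tool_pos: [0.5523, -0.1569, 0.3376]
ee_rot: [-3.135, 0.001, 1.399]
wrist_force: [-0.7, 0.8, -0.2]
width: 0.0753
```

Run:
```python
from sub import *
S,C=snap("side"),snap("scene");rd=lambda n:cv2.cvtColor(cv2.imread("pics/"+n),4)
fr={"S":[rd("side0.png"),rd("S_b.png"),S["frame"]],"C":[rd("scene0.png"),rd("C_b.png"),C["frame"]]};save(S,"S_e.png");save(C,"C_e.png")
Q={}
for n,cam in(("S",S),("C",C)):
    Q[n]=[refine(f,proj(cam,stand([.5501,.231,-.165,t],COR)))[0] for f,t in zip(fr[n],(-2.05,-.4,-.1))]
for i in range(3):
    r=fit([(S,Q["S"][i]),(C,Q["C"][i])]);print(i,r.x.round(4),abs(r.fun).max().round(2))
for k in("S","C"):print(k,(Q[k][2]-Q[k][1]).round(2).tolist(), (Q[k][1]-Q[k][0]).round(2).tolist())
r,e=fit2([(S,Q["S"]),(C,Q["C"])],[-1.91,-.3,0]);print(r.x.round(3),e,r.cost)
# other objects: changed pixels vs start away from stand/arm
for n,a,b in(("S",fr["S"][0],S["frame"]),("C",fr["C"][0],C["frame"])):
    d=cv2.absdiff(a,b).max(2)>40;d=cv2.morphologyEx(d.astype(np.uint8),cv2.MORPH_OPEN,np.ones((3,3)));c,_,st,ce=cv2.connectedComponentsWithStats(d)
    print(n,[(s[:4].tolist(),int(s[4])) for s in st[1:] if s[4]>40])
```

```text
0 [ 0.5498  0.2311 -0.1655 -2.0127] 0.7
1 [ 0.5497  0.2313 -0.1655 -0.4126] 0.61
2 [ 0.5499  0.2311 -0.1645 -0.115 ] 0.49
S [[-0.21, 0.14], [0.09, -0.23], [-0.59, -0.66], [0.11, -0.07]] [[-0.02, 1.41], [-0.16, -0.55], [-0.13, -1.96], [-0.23, -0.73]]
C [[-0.14, 0.33], [-0.41, 0.01], [-0.16, -0.38], [-0.05, -0.06]] [[-0.77, 1.73], [-0.5, -0.04], [-0.14, -1.55], [-0.62, -0.13]]
[ 0.548  0.229 -0.165 -0.14  -0.99   1.165  0.463  0.702] 0.08193737608321941 29.020215319960585
S [([277, 0, 37, 19], 551), ([376, 0, 70, 19], 791), ([446, 4, 28, 25], 197), ([432, 20, 19, 19], 200), ([251, 25, 89, 35], 1519), ([426, 32, 149, 211], 16230), ([438, 47, 7, 21], 101), ([314, 80, 5, 15], 65), ([375, 91, 53, 55], 1505), ([254, 133, 83, 50], 1596), ([239, 138, 18, 6], 75), ([239, 151, 13, 6], 66), ([335, 160, 21, 5], 77), ([345, 167, 36, 13], 175), ([274, 176, 24, 9], 203), ([364, 191, 13, 6], 60), ([572, 195, 17, 35], 376), ([385, 201, 11, 11], 77), ([389, 217, 26, 31], 251), ([552, 230, 22, 31], 423), ([505, 237, 43, 15], 191), ([433, 257, 122, 52], 2435), ([494, 268, 51, 16], 458), ([256, 285, 25, 2
[... 368 characters left out ...]
7, 53, 20, 56], 471), ([418, 70, 7, 14], 76), ([265, 80, 9, 18], 129), ([363, 105, 43, 30], 482), ([410, 116, 50, 30], 920), ([192, 120, 69, 28], 903), ([342, 131, 20, 11], 131), ([278, 141, 14, 10], 68), ([305, 141, 16, 7], 77), ([314, 151, 15, 7], 81), ([348, 151, 21, 8], 117), ([379, 157, 55, 22], 786), ([244, 160, 19, 16], 104), ([254, 164, 30, 22], 181), ([302, 171, 12, 5], 49), ([324, 177, 32, 6], 128), ([148, 182, 112, 47], 1576), ([141, 199, 10, 7], 43), ([232, 201, 24, 14], 181), ([213, 202, 14, 11], 77), ([231, 216, 9, 10], 68), ([449, 219, 19, 20], 218), ([435, 223, 13, 12], 117), ([379, 242, 37, 22], 429), ([422, 243, 9, 5], 41), ([429, 249, 9, 7], 48), ([370, 263, 27, 16], 157)]
```

Vision gives a screw angle of about -0.1 rad, and the earlier touch probes agree. That is a residual tilt of about 0.002 rad, so the plate is level and firm. Apart from the soap and the handle, the image changes since the start look like the arm and its shadow. Handing in.

```bash
python3 -c "
from bench import robot
print(robot.close_job())"
```

```text
the job is handed in; nothing more can be done
None
```

I levelled the stand, moved the soap onto its bed, and handed the job in at about 43 s of the 72 s allowed.

**What I did**
- **Screw foot:** I turned it about 1.9 rad clockwise in two grips and let go. I then pressed on the three free corners with the shut fingers.
- **Soap:** I lifted it by its ends (66 mm) and set it on the mat. I took it again by its long sides (50 mm), lowered it onto the bed until about 5 N of contact, and released it.

**Last checks**
- **Firmness:** the three corners stood at 40.0, 39.7 and 39.7 mm, with less than 0.2 mm of give under 8–11 N. I did not probe the corner at the screw foot itself.
- **Level:** the fixed cameras put the screw at about -0.1 rad from level, which the probes support. That is roughly 0.002 rad of remaining tilt.
- **Soap on the bed:** its centre is within about 1.5 mm of the bed centre, aligned to the stand within 0.01 rad. The stand has not measurably moved.

**What disagreed or is less certain**
- Single-camera tilt estimates disagreed with each other: midway they ran from about -0.9 to +0.1 rad. I relied on combined views and the touch test.
- The last single wrist view gave +0.1 to +0.2 ± 0.3 rad, consistent with level within its error.
- Bystanders were only checked by comparing images from before and after. I saw no sign they moved, but arm shadows changed much of the picture.

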